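# Weigh out a counterweight charge on the spring scale

## Task

Weigh out the counterweight charge for the control column: tip the steel nuts out of the small bins, one bin after another, into the pan of the spring scale until the pan has sunk fully onto its stop, then pour no more, so that the sprung stop does not give way under an overload. Put every empty bin into the grey crate (also one that is empty from the start), and leave the bins you did not need standing upright on the bench with their nuts. No nut may end up anywhere but in the pan or in the bin it came from, on the bench, and the other things on the bench are not to be disturbed.

Things in the scene. Friction and masses are not known exactly. Their poses are not given: they have to be found in the camera images.
- bin1: One of four like loose light-grey plastic picking bins, 125 long (x) x 56 wide (y) x 60 mm high, 0.09 kg, open on top, walls and floor 3 mm. Origin: centre of underside; z up. Full-height side walls from x -30 to +62 mm: grip it from above across its 56 mm width at x = 0. It holds up to two nuts lying flat, or none (more: see bin2).
- bin2: Like bin1. Front (-x end, facing the robot at yaw 0) is open: the last 30 mm of the floor ramp up to a lip at x -62, z +12 mm; side walls there (x below -30) are 31 mm high. Smooth (friction about 0.3 with the nuts): nuts slide out over the lip when the front is tipped down 45 to 60 degrees, and stay in within 15 degrees of level.
- bin3: Like bin1 and bin2.
- bin4: Like bin1 and bin2.
- nut1: Large steel hexagon nut, 36 mm across flats, 20 mm high, 0.11 kg (3 % more or less). Origin: centre of its underside; two flats face its own x and -x. All nuts are alike; five to eight are present; starts in bin1 if present.
- nut2: Large steel hexagon nut, like nut1; starts in bin1 if present.
- nut3: Large steel hexagon nut, like nut1; starts in bin2 if present.
- nut4: Large steel hexagon nut, like nut1; starts in bin2 if present.
- nut5: Large steel hexagon nut, like nut1; starts in bin3 if present.
- nut6: Large steel hexagon nut, like nut1; starts in bin3 if present.
- nut7: Large steel hexagon nut, like nut1; starts in bin4 if present.
- nut8: Large steel hexagon nut, like nut1; starts in bin4 if present.
- scale: Fixed grey base of the spring scale, 150 x 150 x 30 mm, under the middle of the pan; origin: centre of its underside on the bench.
- pan_in (a point): Centre of the pan's inner floor (0.109 m above the bench with the pan up); its axes are the scale's. The pan is a square aluminium tray 200 x 200 mm, walls 3 mm thick and 42 mm high above the inner floor, carried by a spring on the scale's post.
- pan (a joint): How far the pan has sunk, m: 0 up, 0.030 down on its stop. It starts to sink at about 2.5 nuts and reaches the stop at about 4.5, so four nuts leave it some 7 mm short and five put it on the stop.
- stop (a joint): How far the rubber stop under the pan has given way, m: 0 normally, up to 0.010. It is held up by an overload spring that yields under more than about 6.5 nuts (six are borne, seven are not); the jolt of falling nuts may move it for a moment.
- crate: Fixed open grey plastic crate, 300 (x) x 250 (y) x 80 mm high, walls and floor 5 mm; origin: centre of its underside. Four bins fit side by side, two along x and two along y.
- reel: Bystander: reel of copper wire with white flanges, 80 mm across, 60 mm high, beyond the work; origin under its centre.
- gauge: Bystander: instrument lying face up, 90 x 90 x 75 mm, beyond the work; origin under its centre.
Not all that is in view belongs to the job. What is shaped like the bin1 but pink or yellow is not meant. Leave any red look-alike of the bin4 alone.

How it is judged:
On the way:
1. the pan sinks onto its stop (value of joint pan above 0.027 m), for 0.3 s.
At the end, for the whole second after the job is handed in: Pan on its stop (travel over 27 of 30 mm), stop yielded under 4 mm; every bin lies in the crate, its underside centre under the rim, or stands (within 7 degrees) on the bench holding a nut or more; every nut is in the pan or in its first bin, outside the crate; all at rest (value of joint pan above 0.027 m and value of joint stop below 0.004 m and ((x of bin1 in the frame of crate between -0.15 and 0.15 m and y of bin1 in the frame of crate between -0.125 and 0.125 m and z of bin1 in the frame of crate between -0.005 and 0.075 m) or (angle between bin1's own z axis and vertical below 0.12 rad and height (world z) of bin1 below 0.012 m and distance between any of nut1, nut2, nut3, nut4, nut5, nut6, nut7, nut8 and bin1 below 0.065 m)) and ((x of bin2 in the frame of crate between -0.15 and 0.15 m and y of bin2 in the frame of crate between -0.125 and 0.125 m and z of bin2 in the frame of crate between -0.005 and 0.075 m) or (angle between bin2's own z axis and vertical below 0.12 rad and height (world z) of bin2 below 0.012 m and distance between any of nut1, nut2, nut3, nut4, nut5, nut6, nut7, nut8 and bin2 below 0.065 m)) and ((x of bin3 in the frame of crate between -0.15 and 0.15 m and y of bin3 in the frame of crate between -0.125 and 0.125 m and z of bin3 in the frame of crate between -0.005 and 0.075 m) or (angle between bin3's own z axis and vertical below 0.12 rad and height (world z) of bin3 below 0.012 m and distance between any of nut1, nut2, nut3, nut4, nut5, nut6, nut7, nut8 and bin3 below 0.065 m)) and ((x of bin4 in the frame of crate between -0.15 and 0.15 m and y of bin4 in the frame of crate between -0.125 and 0.125 m and z of bin4 in the frame of crate between -0.005 and 0.075 m) or (angle between bin4's own z axis and vertical below 0.12 rad and height (world z) of bin4 below 0.012 m and distance between any of nut1, nut2, nut3, nut4, nut5, nut6, nut7, nut8 and bin4 below 0.065 m)) and ((x of nut1 in the frame of pan_in between -0.1 and 0.1 m and y of nut1 in the frame of pan_in between -0.1 and 0.1 m and z of nut1 in the frame of pan_in between -0.01 and 0.12 m) or ((x of nut1 in the frame of bin1 between -0.068 and 0.068 m and y of nut1 in the frame of bin1 between -0.03 and 0.03 m and z of nut1 in the frame of bin1 between -0.005 and 0.05 m) and not (x of nut1 in the frame of crate between -0.15 and 0.15 m and y of nut1 in the frame of crate between -0.125 and 0.125 m and z of nut1 in the frame of crate between -0.005 and 0.12 m))) and ((x of nut2 in the frame of pan_in between -0.1 and 0.1 m and y of nut2 in the frame of pan_in between -0.1 and 0.1 m and z of nut2 in the frame of pan_in between -0.01 and 0.12 m) or ((x of nut2 in the frame of bin1 between -0.068 and 0.068 m and y of nut2 in the frame of bin1 between -0.03 and 0.03 m and z of nut2 in the frame of bin1 between -0.005 and 0.05 m) and not (x of nut2 in the frame of crate between -0.15 and 0.15 m and y of nut2 in the frame of crate between -0.125 and 0.125 m and z of nut2 in the frame of crate between -0.005 and 0.12 m))) and ((x of nut3 in the frame of pan_in between -0.1 and 0.1 m and y of nut3 in the frame of pan_in between -0.1 and 0.1 m and z of nut3 in the frame of pan_in between -0.01 and 0.12 m) or ((x of nut3 in the frame of bin2 between -0.068 and 0.068 m and y of nut3 in the frame of bin2 between -0.03 and 0.03 m and z of nut3 in the frame of bin2 between -0.005 and 0.05 m) and not (x of nut3 in the frame of crate between -0.15 and 0.15 m and y of nut3 in the frame of crate between -0.125 and 0.125 m and z of nut3 in the frame of crate between -0.005 and 0.12 m))) and ((x of nut4 in the frame of pan_in between -0.1 and 0.1 m and y of nut4 in the frame of pan_in between -0.1 and 0.1 m and z of nut4 in the frame of pan_in between -0.01 and 0.12 m) or ((x of nut4 in the frame of bin2 between -0.068 and 0.068 m and y of nut4 in the frame of bin2 between -0.03 and 0.03 m and z of nut4 in the frame of bin2 between -0.005 and 0.05 m) and not (x of nut4 in the frame of crate between -0.15 and 0.15 m and y of nut4 in the frame of crate between -0.125 and 0.125 m and z of nut4 in the frame of crate between -0.005 and 0.12 m))) and ((x of nut5 in the frame of pan_in between -0.1 and 0.1 m and y of nut5 in the frame of pan_in between -0.1 and 0.1 m and z of nut5 in the frame of pan_in between -0.01 and 0.12 m) or ((x of nut5 in the frame of bin3 between -0.068 and 0.068 m and y of nut5 in the frame of bin3 between -0.03 and 0.03 m and z of nut5 in the frame of bin3 between -0.005 and 0.05 m) and not (x of nut5 in the frame of crate between -0.15 and 0.15 m and y of nut5 in the frame of crate between -0.125 and 0.125 m and z of nut5 in the frame of crate between -0.005 and 0.12 m))) and ((x of nut6 in the frame of pan_in between -0.1 and 0.1 m and y of nut6 in the frame of pan_in between -0.1 and 0.1 m and z of nut6 in the frame of pan_in between -0.01 and 0.12 m) or ((x of nut6 in the frame of bin3 between -0.068 and 0.068 m and y of nut6 in the frame of bin3 between -0.03 and 0.03 m and z of nut6 in the frame of bin3 between -0.005 and 0.05 m) and not (x of nut6 in the frame of crate between -0.15 and 0.15 m and y of nut6 in the frame of crate between -0.125 and 0.125 m and z of nut6 in the frame of crate between -0.005 and 0.12 m))) and ((x of nut7 in the frame of pan_in between -0.1 and 0.1 m and y of nut7 in the frame of pan_in between -0.1 and 0.1 m and z of nut7 in the frame of pan_in between -0.01 and 0.12 m) or ((x of nut7 in the frame of bin4 between -0.068 and 0.068 m and y of nut7 in the frame of bin4 between -0.03 and 0.03 m and z of nut7 in the frame of bin4 between -0.005 and 0.05 m) and not (x of nut7 in the frame of crate between -0.15 and 0.15 m and y of nut7 in the frame of crate between -0.125 and 0.125 m and z of nut7 in the frame of crate between -0.005 and 0.12 m))) and ((x of nut8 in the frame of pan_in between -0.1 and 0.1 m and y of nut8 in the frame of pan_in between -0.1 and 0.1 m and z of nut8 in the frame of pan_in between -0.01 and 0.12 m) or ((x of nut8 in the frame of bin4 between -0.068 and 0.068 m and y of nut8 in the frame of bin4 between -0.03 and 0.03 m and z of nut8 in the frame of bin4 between -0.005 and 0.05 m) and not (x of nut8 in the frame of crate between -0.15 and 0.15 m and y of nut8 in the frame of crate between -0.125 and 0.125 m and z of nut8 in the frame of crate between -0.005 and 0.12 m))) and linear speed of each of bin1, bin2, bin3, bin4, nut1, nut2, nut3, nut4, nut5, nut6, nut7, nut8 below 0.03 m/s); the robot touches nothing.
It fails at once if the wire reel on the bench is moved by more than 30 mm (distance of reel from where it was at the start of the episode above 0.03 m).
It fails at once if the gauge on the bench is moved by more than 30 mm (distance of gauge from where it was at the start of the episode above 0.03 m).
Of nut1, nut2, nut3, nut4, nut5, nut6, nut7, nut8 only 5 to 8 are there at a start; the rules pass over those that are not, and their reading is None.
At some moment in a run one of bin1, bin2, bin3, bin4 may be knocked a few centimetres aside while the robot is not near it.
It also fails if it takes over 210 s, if anything falls off the work surface, if the arm or the gripper's body presses on something with over 40 N, if the wrist force passes 120 N, or if a joint passes its speed limit or range.

## Robot

A 6-joint arm with a two-finger parallel gripper is mounted at the origin on the work surface. World frame = base frame: x ahead of the robot, y to its left, z up, the work surface at z = 0. Lengths are in m, angles in rad, forces in N, time in s.
With the tool pointing down it reaches from about 0.25 to 0.775 m from the base axis. Payload 4 kg.
Tool frame: the origin (TCP) lies at the very end of the fingers, on their centre line; the grasp point (between the pads) lies 19 mm behind it; x points along the fingers, y is the direction in which the jaws open and shut, and the axes are right-handed (so a half turn about x gives the same grasp; the last joint's range is limited). The gripper opens to 94 mm and grips with 3 to 60 N. Pads are 16 mm wide; open, the fingers measure 119 mm over their backs; the gripper's body (75 mm by 177 mm) begins 78 mm behind the grasp point.
Start: joints at [-1.368, 0.087, 1.371, -0, 1.684, -0.103], TCP at [0.166, -0.525, 0.206] pointing down, gripper open.
Joint ranges: [-3.1, 3.1], [-0.76, 2.03], [0.27, 2.55], [-1.08, 4.22], [0.17, 2.65], [-2.57, 2.57]. Speed limits (rad/s): [2.79, 2.79, 3.14, 3.14, 3.14, 3.14].

## Interface

Orientations are given as [roll, pitch, yaw] about the fixed x, y, z axes, in that order (R = Rz(yaw) Ry(pitch) Rx(roll)).
In Python, from bench import robot gives the robot as it stands.
- The arm moves only by the tool carry_out, never from a script. Its argument "targets" is a list of rows, each a list of 5 numbers: the closure, from 0 (fully open) to 1 (shut), then the shift along the tool's x, y, z in cm, then the turn about the tool's x in degrees. In form: [[fingers, tx, ty, tz, turn], ...]. A call has 1 to 20 rows; each row shifts and turns the commanded pose from where the row before left it, along the tool's axes as they then stand; what a row does not reach is not made up. A row lasts 1/10 s, in which the tool goes at most 50 mm and 8.59 degrees, less where a joint would pass 70% of its speed; a pose out of reach is approached as far as the arm can. A call is refused whole if a number of a shift passes 5 or a number of a turn 8.59, either way. A call with a gripper value outside its range is refused whole. The fingers move at their own pace and stop on an object; the grip force is fixed at half the most. Time passes only in rows, so rows that do not move let the fingers close. It gives the time, the measured TCP pose, the force and the opening at its end, in the units of the state.
- robot.get_obs(): the state, without advancing time (a new reading comes with each control period).
- robot.snapshot(name): name is "scene" or "top" or "wrist"; returns a dict with "image" (420x560x3 uint8, red, green, blue), "camera_matrix" (3x3 intrinsics, pixels), "distortion" ([k1, k2, p1, p2, k3] as OpenCV has them; the pictures are not rectified), "pose" (4x4, takes a point from camera to world coordinates). Camera axes: x right, y up, looking along -z (the intrinsics and any distortion apply to the point x, -y, -z); pixel columns grow to the right and rows downward; lengths in m; the calibration is good to about 2 mm. A picture is of the moment at which its call begins. There is no depth.
- robot.close_job(): hands the job in, once; it reports no verdict.
The state is a dict: "time": time; "joint_positions": joint angles; "qvel": joint speeds; "joint_torque": joint torques, N m; "tool_pos": TCP position; "ee_rot": TCP orientation; "wrist_force": force on the tool from outside, world axes, zero at the start; "wrist_torque": the same for the moment, N m; "width": finger opening in m.
Only numpy, scipy, OpenCV 4.12 (cv2) and the standard library are available. Lean on these libraries where they do the work, as an engineer would, in place of code of your own. Each camera call takes 0.05 s, during which the arm holds its last target. There are 200 camera calls.

## Working session

There is one attempt and no reset: what is moved stays moved. The work goes in short steps, Python scripts to look and compute and a tool call to move; the robot and the scene stay as the last step left them, time stands still between calls to the robot, and variables do not carry over. Pictures are saved under pics/ and viewed, about 12 in all and at most 16, crops included, and the job is handed in when it is done.

Besides the shell and the picture viewer there is one more tool, called after "Call:" as a command line: name --pt "numbers of a row" for each row, then --argument value for the rest. carry_out: Moves the arm, as the interface text tells. Its arguments: {"type":"object","properties":{"targets":{"type":"array","items":{"type":"array","items":{"type":"number"}}}},"required":["targets"]}

```bash
mkdir -p pics; ls; cat > h.py <<'E'
import numpy as np, cv2
from bench import robot
def snap(n,f):
    s=robot.snapshot(n); cv2.imwrite('pics/'+f+'.png',s['image'][:,:,::-1]); np.savez('pics/'+f+'.npz',K=s['camera_matrix'],D=s['distortion'],T=s['pose']); return s
def load(f): return np.load('pics/'+f+'.npz')
def ray(f,u,v,z):
    c=load(f); p=cv2.undistortPoints(np.array([[[u,v]]],float),c['K'],c['D'])[0,0]
    d=c['T'][:3,:3]@np.array([p[0],-p[1],-1]); o=c['T'][:3,3]; return o+d*(z-o[2])/d[2]
def proj(f,P):
    c=load(f); q=np.linalg.inv(c['T'])@np.append(P,1)
    return cv2.projectPoints(np.array([[q[0],-q[1],-q[2]]]),np.zeros(3),np.zeros(3),c['K'],c['D'])[0][0,0]
E
python3 - <<'E'
from h import *
for n in('scene','top'):
    s=snap(n,n+'0'); print(s['pose'].round(3),s['camera_matrix'].round(0))
o=robot.get_obs(); print(o)
E
```

```text
pics
[[ 0.586 -0.68   0.441  1.216]
 [ 0.81   0.495 -0.313 -0.428]
 [-0.006  0.541  0.841  1.484]
 [ 0.     0.     0.     1.   ]] [[533.   0. 278.]
 [  0. 533. 199.]
 [  0.   0.   1.]]
[[-0.021  0.994 -0.107  0.337]
 [-1.    -0.019  0.014  0.089]
 [ 0.012  0.107  0.994  1.357]
 [ 0.     0.     0.     1.   ]] [[479.   0. 269.]
 [  0. 479. 203.]
 [  0.   0.   1.]]
{'time': 0.1, 'joint_positions': array([-1.36810390e+00,  8.78685620e-02,  1.37207878e+00, -3.59410107e-06,
        1.68361149e+00, -1.03079112e-01]), 'qvel': array([-0.00243119,  0.00016423, -0.0037807 ,  0.00085873, -0.00034061,
        0.00092155]), 'joint_torque': array([ 2.00300965e-03, -3.41251123e+01, -3.03302336e+01,  7.20533263e-02,
        3.04045749e-02, -9.68026870e-05]), 'tool_pos': array([ 0.16547165, -0.5240016 ,  0.20444043]), 'ee_rot': array([-1.6720587 ,  1.56883014,  1.7753051 ]), 'wrist_force': array([-0.31027706, -0.41316393, -0.21167186]), 'wrist_torque': array([-0.00969705,  0.05735779, -0.02478124]), 'width': 0.09373621214782833}
```

View pics/top0.png

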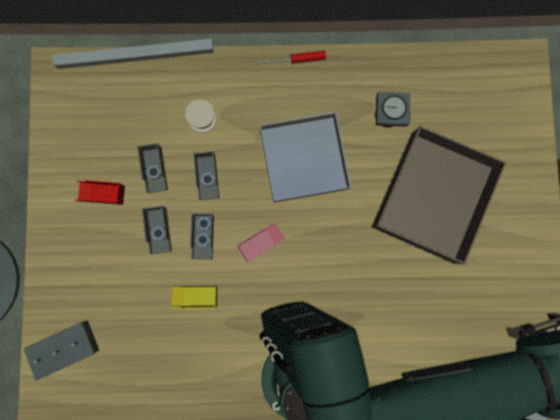

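View pics/scene0.png

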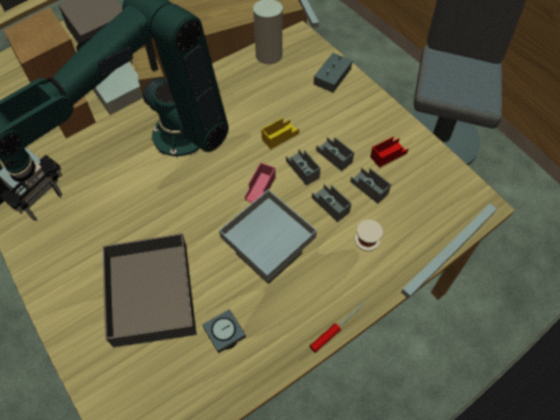

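The top view shows four grey bins at about (153,168), (206,176), (157,230) and (202,236), with the pan at (305,157), the crate at (440,195), the reel at (200,115) and the gauge at (393,108). Next I measure these and zoom in on the bins.

```bash
python3 - <<'E'
from h import *
a=cv2.imread('pics/top0.png')[135:270,125:295]; b=cv2.imread('pics/scene0.png')[120:290,220:400]
a=cv2.resize(a,(400,318),interpolation=cv2.INTER_CUBIC);b=cv2.resize(b,(400,378),interpolation=cv2.INTER_CUBIC)
a=cv2.copyMakeBorder(a,0,60,0,0,0); cv2.imwrite('pics/c0.png',np.hstack([a,b]))
pts={'A':[(138,147),(161,144),(168,190),(147,193)],'B':[(194,153),(215,152),(219,198),(199,200)],'C':[(143,208),(165,206),(172,251),(151,254)],'D':[(192,214),(213,213),(214,258),(192,259)]}
for k,v in pts.items(): 
    p=[ray('top0',*q,.055)[:2] for q in v]; print(k,np.mean(p,0).round(3),[x.round(3) for x in p])
print('pan',[ray('top0',*q,.151)[:2].round(3) for q in [(261,127),(335,114),(350,189),(275,202)]])
print('crate',[ray('top0',*q,.08)[:2].round(3) for q in [(420,127),(504,162),(463,263),(373,227)]])
print('reel',ray('top0',200,112,.06)[:2],'gauge',ray('top0',394,107,.075)[:2])
print('pink',ray('top0',261,243,.05)[:2])
E
```

```text
A [0.578 0.386] [array([0.638, 0.429]), array([0.645, 0.366]), array([0.517, 0.347]), array([0.51 , 0.404])]
B [0.555 0.241] [array([0.619, 0.276]), array([0.621, 0.218]), array([0.492, 0.208]), array([0.488, 0.263])]
C [0.41  0.374] [array([0.469, 0.414]), array([0.473, 0.355]), array([0.351, 0.336]), array([0.345, 0.392])]
D [0.39  0.253] [array([0.45 , 0.282]), array([0.452, 0.225]), array([0.33 , 0.223]), array([0.329, 0.282])]
pan [array([0.663, 0.09 ]), array([ 0.694, -0.102]), array([ 0.498, -0.134]), array([0.468, 0.058])]
crate [array([ 0.673, -0.343]), array([ 0.572, -0.562]), array([ 0.304, -0.436]), array([ 0.404, -0.204])]
reel [0.73259434 0.25767381] gauge [ 0.73229141 -0.27651389]
pink [0.36766653 0.09580854]
```

View pics/c0.png

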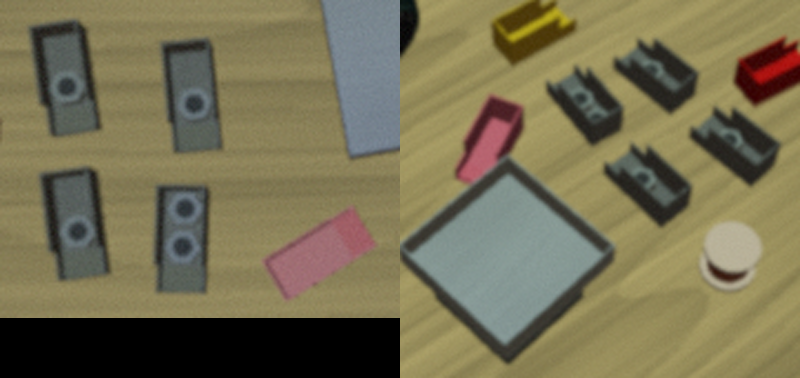

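Call:
carry_out --pt "0 -5 0 0 0" --pt "0 -5 0 0 0" --pt "0 -5 0 0 0" --pt "0 -5 0 0 0"

```text
time: 0.5
tool_pos: [0.1655, -0.5239, 0.4069]
ee_rot: [-1.655, 1.57, 1.793]
wrist_force: [1.3, -0.4, 0.5]
width: 0.094
```

A, B and C hold one nut each and D holds two. That makes five, so every bin has to be poured. The moves only turn about the tool axis, so I'll test what happens at the edge of reach.

Call:
carry_out --pt "0 -5 0 0 0" --pt "0 -5 0 0 0" --pt "0 -5 0 0 0" --pt "0 -5 0 0 0" --pt "0 -5 0 0 0" --pt "0 -5 0 0 0" --pt "0 -5 0 0 0" --pt "0 -5 0 0 0" --pt "0 -5 0 0 0" --pt "0 -5 0 0 0"

```text
time: 1.5
tool_pos: [0.123, -0.3897, 0.6656]
ee_rot: [1.57, 1.439, -1.265]
wrist_force: [1.4, 0.0, -0.9]
width: 0.094
```

```bash
python3 -c "
from h import *
o=robot.get_obs();print(o['joint_positions'].round(3),o['tool_pos'].round(3),o['ee_rot'].round(3))
from scipy.spatial.transform import Rotation as R
print(R.from_euler('xyz',o['ee_rot']).as_matrix().round(3))"
```

```text
[-1.422  0.142  0.275  0.039  2.594 -0.122] [ 0.123 -0.39   0.666] [ 1.57   1.439 -1.265]
[[ 0.039  0.298 -0.954]
 [-0.125 -0.945 -0.301]
 [-0.991  0.131  0.   ]]
```

Call:
carry_out --pt "0 0 5 0 0" --pt "0 0 5 0 0" --pt "0 0 5 0 0" --pt "0 0 5 0 0" --pt "0 0 5 0 0" --pt "0 0 5 0 0" --pt "0 0 5 0 0" --pt "0 0 5 0 0" --pt "0 0 5 0 0" --pt "0 0 5 0 0"

```text
time: 2.5
tool_pos: [0.2206, -0.6992, 0.5209]
ee_rot: [1.571, 1.237, -1.265]
wrist_force: [0.1, -0.8, -0.1]
width: 0.094
```

```bash
cat > st.py <<'E'
from h import *
from scipy.spatial.transform import Rotation as R
o=robot.get_obs();print(o['time'],o['joint_positions'].round(3),o['tool_pos'].round(3))
print(R.from_euler('xyz',o['ee_rot']).as_matrix().round(3))
E
python3 st.py
```

```text
2.5 [-1.357  0.469  0.276  0.034  2.064 -0.071] [ 0.221 -0.699  0.521]
[[ 0.099  0.284 -0.954]
 [-0.312 -0.901 -0.301]
 [-0.945  0.327 -0.   ]]
```

```bash
python3 - <<'E'
import numpy as np
J=[(.0879,1.3721,1.6836),(.142,.275,2.594),(.469,.276,2.064)]
P=[(np.hypot(.1655,.524),.2044),(np.hypot(.123,.3897),.6656),(np.hypot(.2206,.6992),.5209)]
A=[];B=[]
for j,p in zip(J,P):
    a,b,c=j[0],j[0]+j[1],sum(j)
    A+=[[0,np.sin(a),np.sin(b),np.sin(c)],[1,np.cos(a),np.cos(b),np.cos(c)]];B+=list(p)
x,res,rk,sv=np.linalg.lstsq(np.array(A),np.array(B),rcond=None);print(x,res,sv)
for j2 in(-.7,-.5,-.2,0,.3,.6):
    b=j2+2.55; c=np.pi
    print(j2,'j5',round(np.pi-b,2),np.round([x[1]*np.sin(j2)+x[2]*np.sin(b),x[0]+x[1]*np.cos(j2)+x[2]*np.cos(b)-x[3]],3))
E
```

```text
[0.46399506 0.36476928 0.53689049 0.67962236] [0.00412386] [3.16227659 1.33937427 0.45016185 0.05863107]
-0.7 j5 1.29 [ 0.281 -0.085]
-0.5 j5 1.09 [ 0.302 -0.143]
-0.2 j5 0.79 [ 0.31  -0.235]
0 j5 0.59 [ 0.299 -0.297]
0.3 j5 0.29 [ 0.262 -0.381]
0.6 j5 -0.01 [ 0.201 -0.451]
```

Call:
carry_out --pt "0 -0.5 -4.5 -2 0" --pt "0 -0.5 -4.5 -2 0" --pt "0 -0.5 -4.5 -2 0" --pt "0 -0.5 -4.5 -2 0" --pt "0 -0.5 -4.5 -2 0" --pt "0 -0.5 -4.5 -2 0" --pt "0 -0.5 -4.5 -2 0" --pt "0 -0.5 -4.5 -2 0" --pt "0 -0.5 -4.5 -2 0" --pt "0 -0.5 -4.5 -2 0" --pt "0 -0.5 -4.5 -2 0" --pt "0 -0.5 -4.5 -2 0" --pt "0 -0.5 -4.5 -2 0" --pt "0 -0.5 -4.5 -2 0" --pt "0 -0.5 -4.5 -2 0"

```text
time: 4.0
tool_pos: [0.3059, 0.0188, 0.3738]
ee_rot: [1.574, 1.235, -1.261]
wrist_force: [1.6, -1.4, -0.2]
width: 0.0937
```

```bash
python3 st.py
```

```text
4.0 [ 0.254 -0.446  1.525 -0.373  2.015  1.349] [0.306 0.019 0.374]
[[ 0.1    0.285 -0.953]
 [-0.314 -0.9   -0.302]
 [-0.944  0.329 -0.001]]
```

Call:
carry_out --pt "0 -0.5 -1.4 4.7 0" --pt "0 -0.5 -1.4 4.7 0" --pt "0 -0.5 -1.4 4.7 0" --pt "0 -0.5 -1.4 4.7 0"

```text
time: 4.4
tool_pos: [0.1114, 0.0229, 0.3784]
ee_rot: [1.545, 1.232, -1.297]
wrist_force: [-27.5, -15.1, 5.5]
width: 0.0941
```

```bash
python3 st.py
```

```text
4.4 [ 0.669 -0.757  1.661 -0.435  2.324  1.653] [0.111 0.023 0.378]
[[ 0.09   0.28  -0.956]
 [-0.32  -0.9   -0.294]
 [-0.943  0.333  0.009]]
```

Call:
carry_out --pt "0 0 0 -2 0" --pt "0 0 0 0 0"

```text
time: 4.6
tool_pos: [0.1331, 0.0315, 0.3778]
ee_rot: [1.552, 1.232, -1.274]
wrist_force: [0.3, 0.3, -0.3]
width: 0.0936
```

```bash
python3 st.py; python3 -c "
from h import *; snap('scene','s1')"
```

```text
4.6 [ 0.634 -0.72   1.65  -0.427  2.282  1.619] [0.133 0.031 0.378]
[[ 0.097  0.294 -0.951]
 [-0.318 -0.896 -0.309]
 [-0.943  0.332  0.006]]
```

View pics/s1.png

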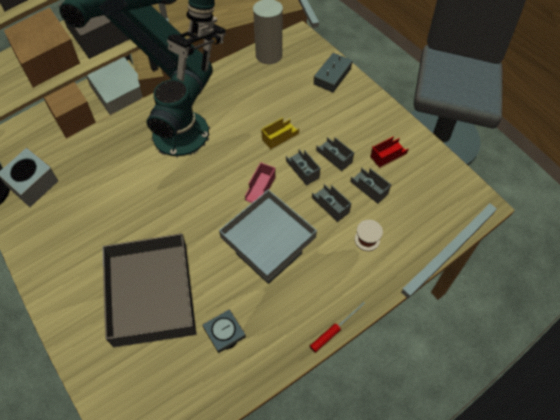

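```bash
python3 - <<'E'
from h import *
for n,q in {'vase base':(270,60),'boxlow':(70,130),'box2':(120,105),'plank':(0,115),'plank2':(130,65),'bigbox':(45,80),'device':(30,200),'tableleft':(0,235),'handle':(310,15),'tablefar':(300,25)}.items():
    print(n,[ray('scene0',*q,z)[:2].round(2) for z in (0,.2,.4)])
for P in [(-.5,-.45,.5),(-.6,0,.6),(-.5,.45,.5),(-.7,0,.5),(0,0,0),(.13,.03,.378),(0,0,.6)]: print(P,proj('s1',np.array(P)).round(0))
E
```

```text
vase base [array([-0.12,  0.49]), array([0.06, 0.37]), array([0.24, 0.24])]
boxlow [array([-0.28, -0.33]), array([-0.08, -0.34]), array([ 0.13, -0.36])]
box2 [array([-0.27, -0.12]), array([-0.07, -0.16]), array([ 0.13, -0.2 ])]
plank [array([-0.55, -0.55]), array([-0.31, -0.53]), array([-0.07, -0.51])]
plank2 [array([-0.45,  0.01]), array([-0.23, -0.04]), array([-0. , -0.1])]
bigbox [array([-0.61, -0.32]), array([-0.36, -0.33]), array([-0.12, -0.35])]
device [array([-0.07, -0.58]), array([ 0.1 , -0.56]), array([ 0.28, -0.54])]
tableleft [array([-0.  , -0.73]), array([ 0.16, -0.69]), array([ 0.33, -0.65])]
handle [array([-0.26,  0.8 ]), array([-0.06,  0.64]), array([0.14, 0.47])]
tablefar [array([-0.23,  0.72]), array([-0.03,  0.57]), array([0.16, 0.41])]
(-0.5, -0.45, 0.5) [-23.  14.]
(-0.6, 0, 0.6) [ 77. -75.]
(-0.5, 0.45, 0.5) [202. -84.]
(-0.7, 0, 0.5) [ 74. -61.]
(0, 0, 0) [180. 134.]
(0.13, 0.03, 0.378) [191.  75.]
(0, 0, 0.6) [149.  -2.]
```

Call:
carry_out --pt "0 3.9 2.3 -1.65 0" --pt "0 3.9 2.3 -1.65 0" --pt "0 3.9 2.3 -1.65 0" --pt "0 3.9 2.3 -1.65 0" --pt "0 3.9 2.3 -1.65 0" --pt "0 3.9 2.3 -1.65 0" --pt "0 0 0 0 0" --pt "0 -0.4 -1.3 1.5 0" --pt "0 -0.4 -1.3 1.5 0" --pt "0 -0.4 -1.3 1.5 0" --pt "0 -0.4 -1.3 1.5 0" --pt "0 0 0 0 0"

```text
time: 5.85
tool_pos: [0.2304, -0.0958, 0.2112]
ee_rot: [1.497, 1.236, -1.347]
wrist_force: [0.7, -0.0, -0.8]
width: 0.0939
```

```bash
python3 st.py
```

```text
5.85 [-0.199 -0.757  2.004 -0.309  1.744  0.998] [ 0.23  -0.096  0.211]
[[ 0.073  0.281 -0.957]
 [-0.32  -0.902 -0.289]
 [-0.945  0.327  0.024]]
```

Call:
carry_out --pt "0 -0.4 -1.3 1.5 0" --pt "0 -0.4 -1.3 1.5 0" --pt "0 -0.4 -1.3 1.5 0" --pt "0 -0.4 -1.3 1.5 0" --pt "0 0 0 0 0"

```text
time: 6.35
tool_pos: [0.2049, -0.0498, 0.2182]
ee_rot: [1.372, 1.235, -1.476]
wrist_force: [0.1, 0.3, -0.3]
width: 0.0938
```

```bash
python3 st.py
```

```text
6.35 [ 0.044 -0.757  1.991 -0.351  1.872  1.21 ] [ 0.205 -0.05   0.218]
[[ 0.031  0.284 -0.958]
 [-0.328 -0.903 -0.278]
 [-0.944  0.323  0.065]]
```

Call:
carry_out --pt "0 -3.3 -3.5 0.3 0" --pt "0 -3.3 -3.5 0.3 0" --pt "0 -3.3 -3.5 0.3 0" --pt "0 -3.3 -3.5 0.3 0" --pt "0 -3.3 -3.5 0.3 0" --pt "0 -3.3 -3.5 0.3 0" --pt "0 -3.3 -3.5 0.3 0" --pt "0 -3.3 -3.5 0.3 0" --pt "0 -3.3 -3.5 0.3 0" --pt "0 -3.3 -3.5 0.3 0" --pt "0 -3.3 -3.5 0.3 0" --pt "0 -3.3 -3.5 0.3 0" --pt "0 -3.3 -3.5 0.3 0" --pt "0 -3.3 -3.5 0.3 0" --pt "0 -1.6 -4.5 -1.4 0" --pt "0 -1.6 -4.5 -1.4 0" --pt "0 -1.6 -4.5 -1.4 0" --pt "0 0 0 0 0"

```text
time: 8.15
tool_pos: [0.0323, 0.561, 0.4559]
ee_rot: [1.355, 1.191, -1.457]
wrist_force: [0.4, 0.7, -0.3]
width: 0.0941
```

```bash
python3 st.py
```

```text
8.15 [ 1.463  0.578  0.275 -0.174  2.654  2.565] [0.032 0.561 0.456]
[[ 0.042  0.316 -0.948]
 [-0.368 -0.877 -0.309]
 [-0.929  0.362  0.079]]
```

Call:
carry_out --pt "0 0 0 0 -8.3" --pt "0 0 0 0 -8.3" --pt "0 0 0 0 -8.3" --pt "0 0 0 0 -8.3" --pt "0 0 0 0 -8.3" --pt "0 0 0 0 -8.3" --pt "0 0 0 0 -8.3" --pt "0 0 0 0 -8.3" --pt "0 0 0 0 -8.3" --pt "0 0 0 0 -8.3" --pt "0 0 0 0 -8.3" --pt "0 0 0 0 -8.3" --pt "0 0 0 0 -8.3" --pt "0 0 0 0 -8.3" --pt "0 0 0 0 -8.3" --pt "0 0 0 0 -8.3" --pt "0 0 0 0 -8.3" --pt "0 0 0 0 -8.3" --pt "0 0 0 0 -8.3" --pt "0 0 0 0 -8.3"

```text
time: 10.15
tool_pos: [0.0314, 0.5585, 0.4605]
ee_rot: [-1.544, 1.198, -1.452]
wrist_force: [1.3, -0.0, 0.3]
width: 0.0939
```

```bash
python3 st.py
```

```text
10.15 [ 1.464  0.571  0.274 -0.175  2.655 -0.338] [0.031 0.559 0.461]
[[ 0.043 -0.084  0.996]
 [-0.361  0.928  0.094]
 [-0.931 -0.364  0.01 ]]
```

Call:
carry_out --pt "0 -1.8 4.6 0.5 0" --pt "0 -1.8 4.6 0.5 0" --pt "0 -1.8 4.6 0.5 0" --pt "0 -1.8 4.6 0.5 0" --pt "0 -1.8 4.6 0.5 0" --pt "0 -1.8 4.6 0.5 0" --pt "0 -1.8 4.6 0.5 0" --pt "0 -1.8 4.6 0.5 0" --pt "0 -1.8 4.6 0.5 0" --pt "0 0 0 0 0"

```text
time: 11.15
tool_pos: [0.0121, 0.6088, 0.3484]
ee_rot: [-1.673, 1.023, -1.6]
wrist_force: [-0.0, 0.3, -0.0]
width: 0.0942
```

```bash
python3 st.py
```

```text
11.15 [ 1.477  0.757  0.277 -0.071  2.653 -0.22 ] [0.012 0.609 0.348]
[[-0.015 -0.077  0.997]
 [-0.521  0.852  0.058]
 [-0.854 -0.518 -0.053]]
```

Call:
carry_out --pt "0 -4.2 -2.6 -0.3 0" --pt "0 -4.2 -2.6 -0.3 0" --pt "0 -4.2 -2.6 -0.3 0" --pt "0 -4.2 -2.6 -0.3 0" --pt "0 -4.2 -2.6 -0.3 0" --pt "0 -4.2 -2.6 -0.3 0" --pt "0 0 0 0 0"

```text
time: 11.85
tool_pos: [0.0152, 0.5422, 0.4911]
ee_rot: [-1.575, 1.263, -1.494]
wrist_force: [0.3, -0.3, 0.1]
width: 0.0943
```

```bash
python3 st.py
```

```text
11.85 [ 1.472  0.513  0.274 -0.113  2.655 -0.271] [0.015 0.542 0.491]
[[ 0.023 -0.077  0.997]
 [-0.302  0.95   0.081]
 [-0.953 -0.303 -0.001]]
```

Call:
carry_out --pt "0 -4.7 -1.5 0 0" --pt "0 -4.7 -1.5 0 0" --pt "0 -4.7 -1.5 0 0" --pt "0 -4.7 -1.5 0 0" --pt "0 -4.7 -1.5 0 0" --pt "0 -4.7 -1.5 0 0" --pt "0 -4.7 -1.5 0 0" --pt "0 -4.7 -1.5 0 0" --pt "0 -4.7 -1.5 0 0" --pt "0 0 0 0 0"

```text
time: 12.85
tool_pos: [0.0229, 0.4153, 0.6367]
ee_rot: [-0.299, 1.48, -0.205]
wrist_force: [0.6, 0.1, -0.5]
width: 0.0945
```

```bash
python3 st.py
```

```text
12.85 [ 1.456  0.213  0.274 -0.194  2.655 -0.38 ] [0.023 0.415 0.637]
[[ 0.089 -0.092  0.992]
 [-0.018  0.995  0.094]
 [-0.996 -0.027  0.087]]
```

Call:
carry_out --pt "0 0.4 -3.6 3.2 0" --pt "0 0.4 -3.6 3.2 0" --pt "0 0.4 -3.6 3.2 0" --pt "0 0.4 -3.6 3.2 0" --pt "0 0.4 -3.6 3.2 0" --pt "0 0.4 -3.6 3.2 0" --pt "0 0.4 -3.6 3.2 0" --pt "0 0.4 -3.6 3.2 0" --pt "0 0.4 -3.6 3.2 0" --pt "0 0.4 -3.6 3.2 0" --pt "0 0.4 -3.6 3.2 0" --pt "0 0 0 0 0"

```text
time: 14.05
tool_pos: [0.4205, 0.0524, 0.6275]
ee_rot: [-0.392, 1.491, -0.306]
wrist_force: [1.0, 0.2, -0.8]
width: 0.0944
```

```bash
python3 st.py
```

```text
14.05 [ 0.011  0.118  0.418 -0.043  2.53  -1.682] [0.42  0.052 0.628]
[[ 0.076 -0.085  0.993]
 [-0.024  0.996  0.087]
 [-0.997 -0.031  0.074]]
```

Call:
carry_out --pt "0 -1.5 1 -4.2 0" --pt "0 -1.5 1 -4.2 0" --pt "0 -1.5 1 -4.2 0" --pt "0 -1.5 1 -4.2 0" --pt "0 -1.5 0.5 -4.2 0" --pt "0 0 0 0 0"

```text
time: 14.65
tool_pos: [0.1926, 0.0832, 0.6698]
ee_rot: [-0.249, 1.448, -0.152]
wrist_force: [-0.7, -0.6, 1.2]
width: 0.0936
```

```bash
python3 st.py
```

```text
14.65 [ 0.209 -0.245  0.615 -0.093  2.655 -1.544] [0.193 0.083 0.67 ]
[[ 0.121 -0.095  0.988]
 [-0.019  0.995  0.098]
 [-0.992 -0.03   0.119]]
```

Call:
carry_out --pt "0 0.6 -0.3 4.9 0" --pt "0 0.6 -0.3 4.9 0" --pt "0 0.6 -0.3 4.9 0" --pt "0 0.6 -0.3 4.9 0" --pt "0 0.6 -0.3 4.9 0" --pt "0 0.6 -0.3 4.9 0" --pt "0 0.6 -0.3 4.9 0" --pt "0 0.6 -0.3 4.9 0" --pt "0 0.6 -0.3 4.9 0" --pt "0 0.6 -0.3 4.9 0" --pt "0 0 0 0 0"

```text
time: 15.75
tool_pos: [0.6282, 0.0859, 0.5428]
ee_rot: [-0.162, 1.396, -0.066]
wrist_force: [-0.0, 0.0, -0.9]
width: 0.0939
```

```bash
python3 st.py
```

```text
15.75 [ 0.058  0.405  0.281 -0.029  2.282 -1.628] [0.628 0.086 0.543]
[[ 0.174 -0.093  0.98 ]
 [-0.012  0.995  0.096]
 [-0.985 -0.028  0.172]]
```

Call:
carry_out --pt "0 2.85 0 -3.65 0" --pt "0 2.85 0 -3.65 0" --pt "0 2.85 0 -3.65 0" --pt "0 2.85 0 -3.65 0" --pt "0 2.85 0 -3.65 0" --pt "0 2.85 0 -3.65 0" --pt "0 2.85 0 -3.65 0" --pt "0 2.85 0 -3.65 0" --pt "0 2.85 0 -3.65 0" --pt "0 2.85 0 -3.65 0" --pt "0 0 0 0 0" --pt "0 -0.5 0.3 -2.9 0" --pt "0 -0.5 0.3 -2.9 0" --pt "0 -0.5 0.3 -2.9 0" --pt "0 -0.5 0.3 -2.9 0" --pt "0 0 0 0 0"

```text
time: 17.35
tool_pos: [0.2475, 0.061, 0.2278]
ee_rot: [-0.215, 1.404, -0.118]
wrist_force: [-0.2, -0.5, 0.2]
width: 0.0935
```

```bash
python3 st.py
```

```text
17.35 [ 0.059 -0.755  1.942 -0.03   1.791 -1.618] [0.247 0.061 0.228]
[[ 0.165 -0.094  0.982]
 [-0.02   0.995  0.098]
 [-0.986 -0.035  0.162]]
```

Call:
carry_out --pt "0 -0.4 0.4 -4.9 0" --pt "0 -0.4 0.4 -4.9 0" --pt "0 -0.4 0.4 -4.9 0" --pt "0 0 0 0 0"

```text
time: 17.75
tool_pos: [0.1767, 0.1131, 0.2376]
ee_rot: [-0.728, 1.461, -0.625]
wrist_force: [0.4, -0.3, 0.9]
width: 0.0937
```

```bash
python3 st.py
```

```text
17.75 [ 0.462 -0.756  1.917 -0.104  1.928 -1.252] [0.177 0.113 0.238]
[[ 0.089 -0.1    0.991]
 [-0.064  0.992  0.106]
 [-0.994 -0.073  0.082]]
```

Call:
carry_out --pt "0 0.4 -4.4 1.2 0" --pt "0 0.4 -4.4 1.2 0" --pt "0 0.4 -4.4 1.2 0" --pt "0 0.4 -4.4 1.2 0" --pt "0 0.4 -4.4 1.2 0" --pt "0 0 0 0 0" --pt "0 -0.5 3.3 -3.7 0" --pt "0 -0.5 3.3 -3.7 0" --pt "0 -0.5 3.3 -3.7 0" --pt "0 -0.3 2 -2.3 0" --pt "0 0 0 0 0"

```text
time: 18.85
tool_pos: [0.187, 0.0376, 0.2589]
ee_rot: [-1.493, 1.491, -1.396]
wrist_force: [0.3, -0.8, -0.4]
width: 0.0942
```

```bash
python3 st.py
```

```text
18.85 [ 0.047 -0.757  1.872 -0.088  2.014 -1.659] [0.187 0.038 0.259]
[[ 0.014 -0.097  0.995]
 [-0.079  0.992  0.097]
 [-0.997 -0.08   0.006]]
```

Call:
carry_out --pt "0 0.8 -4.8 0 0" --pt "0 0.8 -4.8 0 0" --pt "0 0.8 -4.8 0 0" --pt "0 0.8 -4.8 0 0" --pt "0 0.8 -4.8 0 0" --pt "0 0.2 -1 -4.1 0" --pt "0 0.2 -1 -4.1 0" --pt "0 0.2 -1 -4.1 0" --pt "0 0.2 -1 -4.1 0" --pt "0 0.2 -1 -4.1 0" --pt "0 0 0 0 0" --pt "0 -0.3 3.9 0.4 0" --pt "0 -0.3 3.9 0.4 0" --pt "0 -0.3 3.9 0.4 0" --pt "0 0 0 0 0"

```text
time: 20.35
tool_pos: [0.1651, -0.0553, 0.2341]
ee_rot: [-2.256, 1.41, -2.236]
wrist_force: [-0.2, 0.5, -0.4]
width: 0.0941
```

```bash
python3 st.py
```

```text
20.35 [-0.343 -0.756  1.929 -0.169  2.014 -2.002] [ 0.165 -0.055  0.234]
[[-0.099 -0.025  0.995]
 [-0.126  0.992  0.013]
 [-0.987 -0.124 -0.101]]
```

Call:
carry_out --pt "0 -4.2 0.5 2.2 0" --pt "0 -4.2 0.5 2.2 0" --pt "0 -4.2 0.5 2.2 0" --pt "0 -4.2 0.5 2.2 0" --pt "0 -4.2 0.5 2.2 0" --pt "0 -4.2 0.5 2.2 0" --pt "0 -4.2 0.5 2.2 0" --pt "0 -4.2 0.5 2.2 0" --pt "0 -4.2 0.5 2.2 0" --pt "0 -2 0.4 4 0" --pt "0 -2 0.4 4 0" --pt "0 -2 0.4 4 0" --pt "0 0 0 0 0"

```text
time: 21.65
tool_pos: [0.4695, 0.0446, 0.5817]
ee_rot: [-2.398, 1.396, -2.403]
wrist_force: [0.1, 0.1, 0.0]
width: 0.0935
```

```bash
python3 st.py
```

```text
21.65 [ 0.056  0.337  0.277 -0.236  2.653 -1.711] [0.469 0.045 0.582]
[[-0.129 -0.003  0.992]
 [-0.117  0.993 -0.012]
 [-0.985 -0.118 -0.128]]
```

Call:
carry_out --pt "0 -0.6 0 4.9 0" --pt "0 -0.6 0 4.9 0" --pt "0 -0.6 0 4.9 0" --pt "0 -0.6 0 4.9 0" --pt "0 -0.6 0 4.9 0" --pt "0 0 0 0 0"

```text
time: 22.25
tool_pos: [0.5268, 0.042, 0.5107]
ee_rot: [-2.819, 1.291, -2.833]
wrist_force: [0.9, -0.4, -1.0]
width: 0.094
```

```bash
python3 st.py
```

```text
22.25 [ 0.024  0.475  0.277 -0.166  2.652 -1.669] [0.527 0.042 0.511]
[[-0.263  0.002  0.965]
 [-0.084  0.996 -0.025]
 [-0.961 -0.088 -0.262]]
```

Call:
carry_out --pt "0 -1.3 0 4.8 0" --pt "0 -1.3 0 4.8 0" --pt "0 -1.3 0 4.8 0" --pt "0 -1.3 0 4.8 0" --pt "0 -1.3 0 4.8 0" --pt "0 -1.3 0 4.8 0" --pt "0 -1.3 0 4.8 0" --pt "0 0 0 0 0"

```text
time: 23.05
tool_pos: [0.5789, 0.0331, 0.4214]
ee_rot: [-3.008, 1.142, -3.033]
wrist_force: [1.6, 0.6, -1.8]
width: 0.0937
```

```bash
python3 st.py
```

```text
23.05 [-0.011  0.635  0.278 -0.105  2.653 -1.638] [0.579 0.033 0.421]
[[-0.413  0.014  0.911]
 [-0.045  0.998 -0.035]
 [-0.91  -0.056 -0.412]]
```

The tool now leans inward, with the lean direction nearly along the bins. The plan is to grip each bin level with this lean, then turn 180° about the tool axis, which tips the bin about 54° front-down.

Call:
carry_out --pt "0 -2 0.2 4.5 0" --pt "0 -2 0.2 4.5 0" --pt "0 -2 0.2 4.5 0" --pt "0 0 0 0 0"

```text
time: 23.45
tool_pos: [0.5922, 0.0343, 0.3915]
ee_rot: [-3.044, 1.094, -3.073]
wrist_force: [1.3, 0.3, -0.5]
width: 0.094
```

```bash
cat > go.py <<'E'
import sys
from h import *
from scipy.spatial.transform import Rotation as R
o=robot.get_obs(); M=R.from_euler('xyz',o['ee_rot']).as_matrix()
print('t',o['time'],'q',o['joint_positions'].round(2),'tcp',o['tool_pos'].round(4),'w',round(o['width'],4))
print('a',M[:,0].round(3),'y',M[:,1].round(3),'lean',np.degrees(np.arccos(-M[2,0])).round(1),'jaw az',np.degrees(np.arctan2(M[1,1],M[0,1])).round(1))
T=o['tool_pos'].copy()
for s in sys.argv[1:]:
    P=np.array(eval(s)); d=(P-T)@M*100; print(s,'cm',d.round(2),'n5',(np.linalg.norm(d)/4.9).round(2)); T=P
E
python3 go.py ".426,.258,.15" ".381,.253,.023"
```

```text
t 23.45 q [-0.02  0.69  0.28 -0.08  2.65 -1.62] tcp [0.5922 0.0343 0.3915] w 0.094
a [-0.458 -0.031 -0.888] y [ 0.018  0.999 -0.045] lean 27.3 jaw az 88.9
.426,.258,.15 cm [28.37 23.12 -4.57] n5 7.53
.381,.253,.023 cm [ 1.336e+01 -1.000e-02  1.820e+00] n5 2.75
```

Call:
carry_out --pt "0 3.5 2.9 -0.6 0" --pt "0 3.5 2.9 -0.6 0" --pt "0 3.5 2.9 -0.6 0" --pt "0 3.5 2.9 -0.6 0" --pt "0 3.5 2.9 -0.6 0" --pt "0 3.5 2.9 -0.6 0" --pt "0 3.5 2.9 -0.6 0" --pt "0 3.5 2.9 -0.6 0" --pt "0 0 0 0 0"

```text
time: 24.35
tool_pos: [0.4227, 0.2592, 0.155]
ee_rot: [-3.04, 1.091, -3.064]
wrist_force: [-0.3, -0.4, -0.1]
width: 0.0941
```

```bash
python3 go.py ".381,.253,.023"; python3 -c "
from h import *
snap('wrist','w1');print(load('w1')['T'].round(3))"
```

```text
t 24.35 q [ 0.35  0.33  1.27  0.14  2.01 -1.17] tcp [0.4227 0.2592 0.155 ] w 0.0941
a [-0.461 -0.036 -0.887] y [ 0.013  0.999 -0.047] lean 27.5 jaw az 89.3
.381,.253,.023 cm [13.64 -0.05  2.39] n5 2.83
[[ 0.013 -0.979  0.201  0.434]
 [ 0.999  0.022  0.044  0.268]
 [-0.047  0.201  0.979  0.351]
 [ 0.     0.     0.     1.   ]]
```

View pics/w1.png

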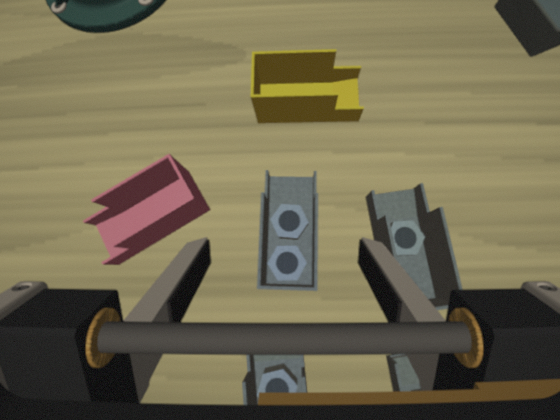

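D is centred between the fingers and shows two nuts, at (289,220) and (287,263). C shows one nut at (405,237).

```bash
python3 -c "
from h import *
for q in [(259,290),(317,290),(266,172),(315,173),(366,195),(424,185),(460,303)]: print(q,ray('w1',*q,.06).round(3), ray('w1',*q,.031).round(3))"
```

```text
(259, 290) [0.452 0.23  0.06 ] [0.453 0.227 0.031]
(317, 290) [0.452 0.284 0.06 ] [0.454 0.286 0.031]
(266, 172) [0.337 0.237 0.06 ] [0.328 0.234 0.031]
(315, 173) [0.34  0.286 0.06 ] [0.33  0.288 0.031]
(366, 195) [0.363 0.335 0.06 ] [0.356 0.341 0.031]
(424, 185) [0.355 0.392 0.06 ] [0.347 0.404 0.031]
(460, 303) [0.466 0.413 0.06 ] [0.469 0.428 0.031]
```

Call:
carry_out --pt "0 0 0.3 2.4 0" --pt "0 4.5 0 0 0" --pt "0 4.5 0 0 0" --pt "0 4.5 0 0 0" --pt "0 0 0 0 0" --pt "1 0 0 0 0" --pt "1 0 0 0 0" --pt "1 0 0 0 0" --pt "1 0 0 0 0" --pt "1 0 0 0 0" --pt "1 0 0 0 0"

```text
time: 25.5
tool_pos: [0.3889, 0.2561, 0.0284]
ee_rot: [-3.047, 1.102, -3.076]
wrist_force: [2.2, 1.9, 5.5]
width: 0.057
```

```bash
python3 go.py
```

```text
t 25.5 q [ 0.36  0.35  1.5   0.13  1.74 -1.19] tcp [0.3889 0.2561 0.0284] w 0.057
a [-0.451 -0.03  -0.892] y [ 0.019  0.999 -0.043] lean 26.8 jaw az 88.9
```

```bash
python3 go.py ".389,.256,.24" ".556,-.05,.24" ".556,-.05,.203"
```

```text
t 25.5 q [ 0.36  0.35  1.5   0.13  1.74 -1.19] tcp [0.3889 0.2561 0.0284] w 0.057
a [-0.451 -0.03  -0.892] y [ 0.019  0.999 -0.043] lean 26.8 jaw az 88.9
.389,.256,.24 cm [-18.88  -0.91  -9.51] n5 4.32
.556,-.05,.24 cm [ -6.62 -30.25  16.  ] n5 7.11
.556,-.05,.203 cm [3.3  0.16 1.66] n5 0.76
```

Call:
carry_out --pt "1 -1 0 -0.5 0" --pt "1 -2.7 -0.1 -1.4 0" --pt "1 -2.7 -0.1 -1.4 0" --pt "1 -2.7 -0.1 -1.4 0" --pt "1 -2.7 -0.1 -1.4 0" --pt "1 -2.7 -0.2 -1.4 0" --pt "1 -2.7 -0.2 -1.4 0" --pt "1 -1.7 -0.1 -0.7 0" --pt "1 0 0 0 0"

```text
time: 26.4
tool_pos: [0.3883, 0.2558, 0.2418]
ee_rot: [-3.044, 1.104, -3.073]
wrist_force: [0.0, -0.3, -3.8]
width: 0.056
```

Call:
carry_out --pt "1 -0.2 -0.9 0.5 0" --pt "1 -0.4 -1.7 0.9 0" --pt "1 -0.55 -2.5 1.3 0" --pt "1 -0.55 -2.5 1.3 0" --pt "1 -0.55 -2.5 1.3 0" --pt "1 -0.55 -2.5 1.3 0" --pt "1 -0.55 -2.5 1.3 0" --pt "1 -0.55 -2.5 1.3 0" --pt "1 -0.55 -2.5 1.3 0" --pt "1 -0.55 -2.5 1.3 0" --pt "1 -0.55 -2.5 1.3 0" --pt "1 -0.55 -2.5 1.3 0" --pt "1 -0.4 -1.7 0.9 0" --pt "1 -0.2 -0.9 0.5 0" --pt "1 1.6 0.1 0.8 0" --pt "1 1.6 0.1 0.8 0" --pt "1 0 0 0 0"

```text
time: 28.1
tool_pos: [0.5511, -0.049, 0.201]
ee_rot: [-3.047, 1.09, -3.075]
wrist_force: [-0.8, -0.0, -3.1]
width: 0.056
```

```bash
python3 go.py ".556,-.05,.203"; python3 -c "
from h import *
snap('wrist','w2');snap('scene','s2')
a=cv2.imread('pics/w2.png');b=cv2.imread('pics/s2.png')[90:300,170:450]
cv2.imwrite('pics/v2.png',np.hstack([cv2.resize(a,(400,300)),cv2.resize(b,(400,300))]))"
```

```text
t 28.1 q [-0.13  0.47  0.98 -0.11  2.16 -1.71] tcp [ 0.5511 -0.049   0.201 ] w 0.056
a [-0.461 -0.031 -0.887] y [ 0.018  0.999 -0.044] lean 27.5 jaw az 89.0
.556,-.05,.203 cm [-0.4  -0.1   0.34] n5 0.11
```

View pics/v2.png

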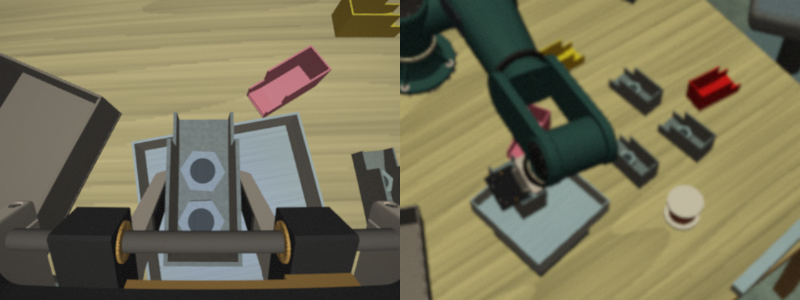

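Call:
carry_out --pt "1 0 0 0 4" --pt "1 0 0 0 8" --pt "1 0 0 0 8.5" --pt "1 0 0 0 8.5" --pt "1 0 0 0 8.5" --pt "1 0 0 0 8.5" --pt "1 0 0 0 8.5" --pt "1 0 0 0 8.5" --pt "1 0 0 0 8.5" --pt "1 0 0 0 8.5" --pt "1 0 0 0 8.5" --pt "1 0 0 0 8.5" --pt "1 0 0 0 8.5" --pt "1 0 0 0 8.5" --pt "1 0 0 0 8.5" --pt "1 0 0 0 8.5" --pt "1 0 0 0 8.5" --pt "1 0 0 0 8.5" --pt "1 0 0 0 8.5" --pt "1 0 0 0 8.5"

```text
time: 30.2
tool_pos: [0.5531, -0.0491, 0.2074]
ee_rot: [-0.155, 1.101, -3.07]
wrist_force: [0.1, 0.3, -1.0]
width: 0.0558
```

Call:
carry_out --pt "1 0 0 0 8" --pt "1 0 0 0 4" --pt "1 0 0 0 0" --pt "1 0 0 0 0" --pt "1 0 0 0 0" --pt "1 0 0 0 0"

```text
time: 30.8
tool_pos: [0.5529, -0.0492, 0.2056]
ee_rot: [0.046, 1.099, -3.071]
wrist_force: [0.4, -1.0, -1.1]
width: 0.0557
```

```bash
python3 go.py; python3 -c "
from h import *
snap('top','t3');snap('scene','s3')
a=cv2.imread('pics/t3.png')[90:240,200:400];b=cv2.imread('pics/s3.png')[90:300,170:450]
cv2.imwrite('pics/v3.png',np.hstack([cv2.resize(a,(400,300),interpolation=2),cv2.resize(b,(400,300),interpolation=2)]))"
```

```text
t 30.8 q [-0.13  0.47  0.98 -0.11  2.16  1.37] tcp [ 0.5529 -0.0492  0.2056] w 0.0557
a [-0.453 -0.032 -0.891] y [ 0.029 -0.999  0.021] lean 27.0 jaw az -88.3
```

View pics/v3.png

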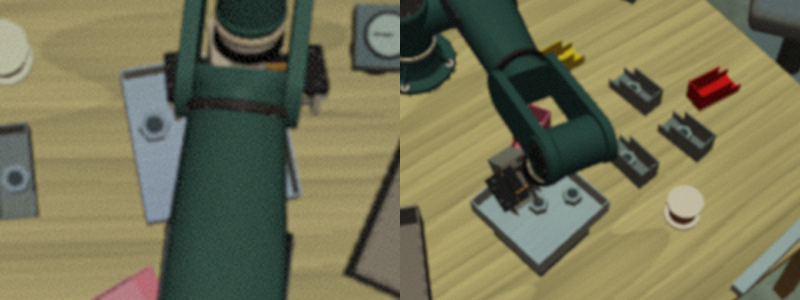

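Call:
carry_out --pt "1 -2.5 0 -1.3 0" --pt "1 -2.5 0 -1.3 0" --pt "1 0 0 0 -8" --pt "1 0 0 0 -8.5" --pt "1 0 0 0 -8.5" --pt "1 0 0 0 -8.5" --pt "1 0 0 0 -8.5" --pt "1 0 0 0 -8.5" --pt "1 0 0 0 -8.5" --pt "1 0 0 0 -8.5" --pt "1 0 0 0 -8.5" --pt "1 0 0 0 -8.5" --pt "1 0 0 0 -8.5" --pt "1 0 0 0 -8.5" --pt "1 0 0 0 -8.5" --pt "1 0 0 0 -8.5" --pt "1 0 0 0 -8.5" --pt "1 0 0 0 -8.5" --pt "1 0 0 0 -8.5" --pt "1 0 0 0 -8.5"

```text
time: 32.9
tool_pos: [0.5987, -0.0472, 0.2379]
ee_rot: [-2.621, 1.098, -3.072]
wrist_force: [0.7, 0.3, -0.4]
width: 0.056
```

Call:
carry_out --pt "1 0 0 0 -8.5" --pt "1 0 0 0 -8.5" --pt "1 0 0 0 -8.5" --pt "1 0 0 0 -2.5" --pt "1 0 0 0 0"

```text
time: 33.4
tool_pos: [0.5987, -0.0472, 0.2379]
ee_rot: [-3.104, 1.099, -3.072]
wrist_force: [0.7, 0.9, -0.8]
width: 0.0558
```

```bash
python3 go.py ".578,-.362,.2" ".578,-.362,.058"
```

```text
t 33.4 q [-0.12  0.58  0.74 -0.11  2.28 -1.78] tcp [ 0.5987 -0.0472  0.2379] w 0.0558
a [-0.454 -0.032 -0.891] y [-0.036  0.999 -0.017] lean 27.1 jaw az 92.1
.578,-.362,.2 cm [  5.32 -31.31  -0.89] n5 6.48
.578,-.362,.058 cm [12.65  0.25  6.46] n5 2.9
```

Call:
carry_out --pt "1 0.3 -4.5 -0.1 0" --pt "1 0.3 -4.5 -0.1 0" --pt "1 0.3 -4.5 -0.1 0" --pt "1 0.7 -4.5 -0.1 0" --pt "1 1.2 -4.5 -0.1 0" --pt "1 1.2 -4.4 -0.1 0" --pt "1 1.2 -4.4 -0.1 0" --pt "1 4 0 2.1 0" --pt "1 4 0 2.1 0" --pt "1 4 0 2.1 0" --pt "1 0 0 0 0"

```text
time: 34.5
tool_pos: [0.5779, -0.3618, 0.0555]
ee_rot: [-3.125, 1.085, -3.092]
wrist_force: [-0.3, 0.2, -1.7]
width: 0.056
```

```bash
python3 go.py ".578,-.362,.058"
```

```text
t 34.5 q [-0.51  0.79  0.78 -0.27  1.97 -2.17] tcp [ 0.5779 -0.3618  0.0555] w 0.056
a [-0.466 -0.023 -0.884] y [-0.035  0.999 -0.008] lean 27.8 jaw az 92.0
.578,-.362,.058 cm [-0.23 -0.03 -0.11] n5 0.05
```

Call:
carry_out --pt "1 1.4 0 0.7 0" --pt "1 0 0 0 0" --pt "0.3 0 0 0 0" --pt "0.3 0 0 0 0" --pt "0.3 0 0 0 0" --pt "0.3 -3 0 0 0" --pt "0.3 -4.5 0 0 0" --pt "0.3 -4.5 0 0 0" --pt "0.3 -4.5 0 -1 -3" --pt "0 0 0 0 0"

```text
time: 35.5
tool_pos: [0.6361, -0.3529, 0.1984]
ee_rot: [3.139, 1.107, -3.057]
wrist_force: [0.0, 0.8, 0.5]
width: 0.071
```

```bash
python3 go.py ".64,.0,.22" ".60,.245,.14" ".546,.241,.025"; python3 -c "
from h import *
snap('top','t4')
cv2.imwrite('pics/t4c.png',cv2.resize(cv2.imread('pics/t4.png')[90:280,120:520],(800,380),interpolation=2))"
```

```text
t 35.5 q [-0.47  0.92  0.27 -0.33  2.32 -2.31] tcp [ 0.6361 -0.3529  0.1984] w 0.071
a [-0.446 -0.038 -0.894] y [-0.087  0.996  0.001] lean 26.6 jaw az 95.0
.64,.0,.22 cm [-3.44 35.13  2.14] n5 7.22
.60,.245,.14 cm [ 8.01 24.75  1.92] n5 5.32
.546,.241,.025 cm [12.71  0.06  0.3 ] n5 2.59
```

View pics/t4c.png

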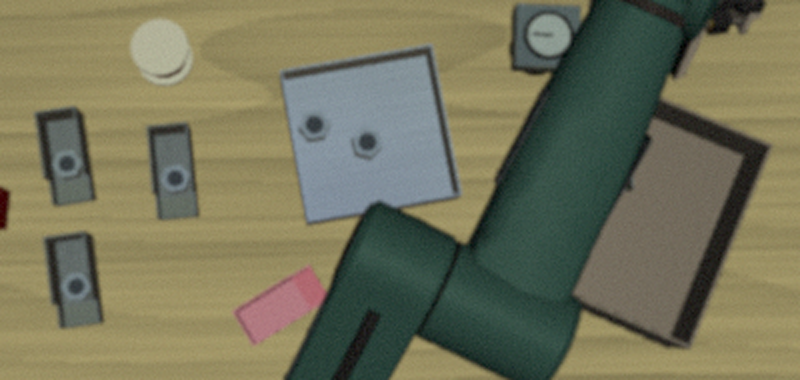

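Call:
carry_out --pt "0 -0.6 4.4 0.3 0" --pt "0 -0.6 4.4 0.3 0" --pt "0 -0.6 4.4 0.3 0" --pt "0 -0.4 4.4 0.3 0" --pt "0 -0.4 4.4 0.3 0" --pt "0 -0.3 4.4 0.3 0" --pt "0 -0.3 4.4 0.2 0" --pt "0 -0.2 4.4 0.2 0" --pt "0 1.2 4.1 0.3 0" --pt "0 1.2 4.1 0.3 0" --pt "0 1.2 4.1 0.3 0" --pt "0 1.2 4.1 0.3 0" --pt "0 1.5 4.1 0.3 0" --pt "0 1.5 4.1 0.3 0" --pt "0 0 0 0 0"

```text
time: 37.05
tool_pos: [0.599, 0.248, 0.1363]
ee_rot: [3.135, 1.103, -3.056]
wrist_force: [0.4, 0.0, -0.5]
width: 0.0937
```

```bash
python3 go.py ".546,.241,.025"; python3 -c "
from h import *
snap('wrist','w5')"
```

```text
t 37.05 q [ 0.26  0.7   0.76  0.09  2.14 -1.37] tcp [0.599  0.248  0.1363] w 0.0937
a [-0.45  -0.039 -0.892] y [-0.092  0.996  0.003] lean 26.8 jaw az 95.3
.546,.241,.025 cm [12.34 -0.24  0.26] n5 2.52
```

View pics/w5.png

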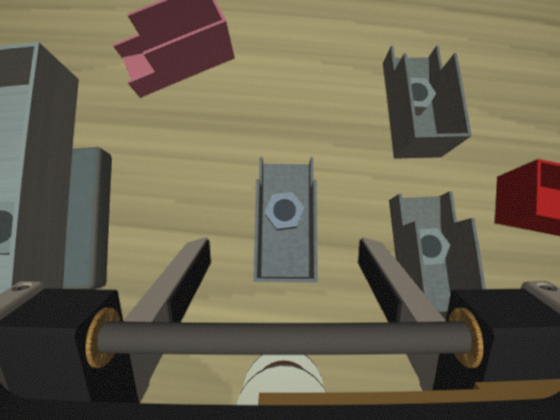

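B is centred between the fingers at (285,220) and holds one nut. Grip and carry it to the pan.

```bash
python3 -c "
from h import *
for q in [(254,280),(317,280),(261,160),(312,160)]: print(ray('w5',*q,.06).round(3))"
```

```text
[0.622 0.224 0.06 ]
[0.617 0.278 0.06 ]
[0.512 0.218 0.06 ]
[0.508 0.266 0.06 ]
```

Call:
carry_out --pt "0 4.1 0 0 0" --pt "0 4.1 0 0 0" --pt "0 4.1 0 0 0" --pt "0 0 0 0 0" --pt "1 0 0 0 0" --pt "1 0 0 0 0" --pt "1 0 0 0 0" --pt "1 0 0 0 0" --pt "1 0 0 0 0" --pt "1 0 0 0 0"

```text
time: 38.1
tool_pos: [0.5474, 0.2389, 0.0303]
ee_rot: [3.136, 1.109, -3.061]
wrist_force: [2.2, 0.8, 4.2]
width: 0.0559
```

```bash
python3 go.py ".545,.241,.25" ".553,-.05,.25" ".553,-.05,.203"
```

```text
t 38.1 q [ 0.27  0.63  1.08  0.09  1.88 -1.38] tcp [0.5474 0.2389 0.0303] w 0.0559
a [-0.444 -0.036 -0.895] y [-0.085  0.996  0.002] lean 26.5 jaw az 94.9
.545,.241,.25 cm [-19.57   0.29  -9.99] n5 4.48
.553,-.05,.25 cm [  0.69 -29.06  -1.54] n5 5.94
.553,-.05,.203 cm [ 4.21 -0.01  2.09] n5 0.96
```

Call:
carry_out --pt "1 -1 0 -0.5 0" --pt "1 -2.6 0 -1.4 0" --pt "1 -2.8 0 -1.4 0" --pt "1 -2.8 0.1 -1.4 0" --pt "1 -2.8 0.1 -1.4 0" --pt "1 -2.8 0.1 -1.4 0" --pt "1 -2.8 0 -1.4 0" --pt "1 -2 0 -1.1 0" --pt "1 0 0 0 0"

```text
time: 39.0
tool_pos: [0.5453, 0.241, 0.2533]
ee_rot: [3.136, 1.113, -3.061]
wrist_force: [-0.2, 0.6, -2.0]
width: 0.056
```

Call:
carry_out --pt "1 0 -1 0 0" --pt "1 0.1 -2 -0.1 0" --pt "1 0.1 -2.8 -0.2 0" --pt "1 0.1 -2.8 -0.2 0" --pt "1 0.1 -2.8 -0.2 0" --pt "1 0.1 -2.8 -0.2 0" --pt "1 0.1 -2.8 -0.2 0" --pt "1 0.1 -2.8 -0.2 0" --pt "1 0.1 -2.8 -0.2 0" --pt "1 0 -2.8 -0.2 0" --pt "1 0 -2.8 -0.1 0" --pt "1 0 -2 0 0" --pt "1 0 -1 0 0" --pt "1 2.1 0 1 0" --pt "1 2.1 0 1 0" --pt "1 0 0 0 0"

```text
time: 40.6
tool_pos: [0.5483, -0.0713, 0.1979]
ee_rot: [3.132, 1.096, -3.065]
wrist_force: [-0.2, -0.6, -2.8]
width: 0.0556
```

```bash
python3 go.py ".553,-.075,.203"
```

```text
t 40.6 q [-0.16  0.46  1.   -0.13  2.14 -1.86] tcp [ 0.5483 -0.0713  0.1979] w 0.0556
a [-0.456 -0.035 -0.889] y [-0.085  0.996  0.005] lean 27.2 jaw az 94.9
.553,-.075,.203 cm [-0.65 -0.4   0.15] n5 0.16
```

Call:
carry_out --pt "1 -0.5 0 0 4" --pt "1 0 0 0 8" --pt "1 0 0 0 8.5" --pt "1 0 0 0 8.5" --pt "1 0 0 0 8.5" --pt "1 0 0 0 8.5" --pt "1 0 0 0 8.5" --pt "1 0 0 0 8.5" --pt "1 0 0 0 8.5" --pt "1 0 0 0 8.5" --pt "1 0 0 0 8.5" --pt "1 0 0 0 8.5" --pt "1 0 0 0 8.5" --pt "1 0 0 0 8.5" --pt "1 0 0 0 8.5" --pt "1 0 0 0 8.5" --pt "1 0 0 0 8.5" --pt "1 0 0 0 8.5" --pt "1 0 0 0 8.5" --pt "1 0 0 0 8.5"

```text
time: 42.6
tool_pos: [0.5527, -0.0712, 0.2083]
ee_rot: [-0.259, 1.106, -3.059]
wrist_force: [0.2, -0.1, -1.7]
width: 0.0558
```

Call:
carry_out --pt "1 0 0 0 8" --pt "1 0 0 0 4" --pt "1 0 0 0 0" --pt "1 0 0 0 0" --pt "1 0 0 0 0"

```text
time: 43.1
tool_pos: [0.5528, -0.0714, 0.2078]
ee_rot: [-0.057, 1.106, -3.059]
wrist_force: [-0.5, 0.3, -0.8]
width: 0.0558
```

```bash
python3 go.py "robot.get_obs()['tool_pos']+[0,0,.05]"; python3 -c "
from h import *
snap('scene','s6');snap('top','t6')
a=cv2.imread('pics/t6.png')[90:240,200:400];b=cv2.imread('pics/s6.png')[90:300,170:450]
cv2.imwrite('pics/v6.png',np.hstack([cv2.resize(a,(400,300),interpolation=2),cv2.resize(b,(400,300),interpolation=2)]))"
```

```text
t 43.1 q [-0.16  0.46  0.97 -0.13  2.15  1.22] tcp [ 0.5528 -0.0714  0.2078] w 0.0558
a [-0.447 -0.037 -0.894] y [ 0.133 -0.991 -0.025] lean 26.6 jaw az -82.4
robot.get_obs()['tool_pos']+[0,0,.05] cm [-4.47 -0.13  2.24] n5 1.02
```

View pics/v6.png

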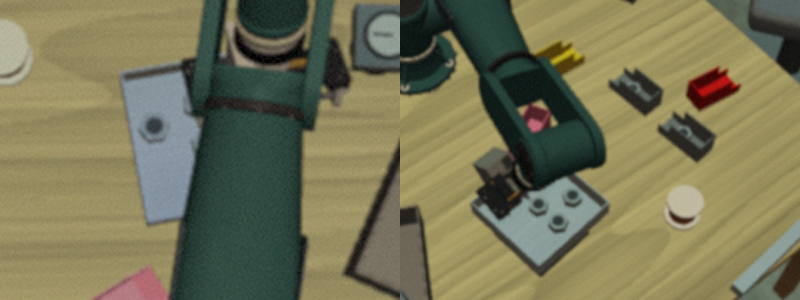

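Call:
carry_out --pt "1 -2.2 0 1.1 0" --pt "1 -2.2 0 1.1 0" --pt "1 0 0 0 -8" --pt "1 0 0 0 -8.5" --pt "1 0 0 0 -8.5" --pt "1 0 0 0 -8.5" --pt "1 0 0 0 -8.5" --pt "1 0 0 0 -8.5" --pt "1 0 0 0 -8.5" --pt "1 0 0 0 -8.5" --pt "1 0 0 0 -8.5" --pt "1 0 0 0 -8.5" --pt "1 0 0 0 -8.5" --pt "1 0 0 0 -8.5" --pt "1 0 0 0 -8.5" --pt "1 0 0 0 -8.5" --pt "1 0 0 0 -8.5" --pt "1 0 0 0 -8.5" --pt "1 0 0 0 -8.5" --pt "1 0 0 0 -8.5"

```text
time: 45.2
tool_pos: [0.5529, -0.0727, 0.2567]
ee_rot: [-2.724, 1.106, -3.06]
wrist_force: [-0.1, -0.8, -0.5]
width: 0.056
```

Call:
carry_out --pt "1 0 0 0 -8.5" --pt "1 0 0 0 -8.5" --pt "1 0 0 0 -7" --pt "1 0 0 0 0" --pt "1 0 0 0 0"

```text
time: 45.7
tool_pos: [0.553, -0.0727, 0.2567]
ee_rot: [-3.134, 1.106, -3.059]
wrist_force: [-0.4, 0.0, -0.9]
width: 0.0559
```

```bash
python3 go.py ".525,-.47,.22" ".525,-.47,.045"
```

```text
t 45.7 q [-0.16  0.46  0.88 -0.14  2.25 -1.87] tcp [ 0.553  -0.0727  0.2567] w 0.0559
a [-0.447 -0.037 -0.894] y [-0.075  0.997 -0.003] lean 26.6 jaw az 94.3
.525,-.47,.22 cm [  5.99 -39.39  -3.46] n5 8.16
.525,-.47,.045 cm [15.64  0.06  7.85] n5 3.57
```

Call:
carry_out --pt "1 0.3 -4.4 -0.4 2" --pt "1 0.3 -4.4 -0.4 2" --pt "1 0.3 -4.4 -0.4 1" --pt "1 0.7 -4.4 -0.4 0" --pt "1 0.7 -4.4 -0.4 0" --pt "1 0.7 -4.4 -0.4 0" --pt "1 1 -4.4 -0.4 0" --pt "1 1 -4.3 -0.4 0" --pt "1 1 -4.3 -0.4 0" --pt "1 0 0 0 0"

```text
time: 46.7
tool_pos: [0.4967, -0.4738, 0.229]
ee_rot: [-3.049, 1.102, -3.069]
wrist_force: [-0.3, 0.4, -1.8]
width: 0.0558
```

```bash
python3 go.py ".525,-.47,.045"
```

```text
t 46.7 q [-0.69  0.71  0.57 -0.39  2.18 -2.41] tcp [ 0.4967 -0.4738  0.229 ] w 0.0558
a [-0.45  -0.033 -0.892] y [ 0.01   0.999 -0.042] lean 26.8 jaw az 89.5
.525,-.47,.045 cm [15.14  1.17 10.78] n5 3.8
```

Call:
carry_out --pt "1 0 1.1 2.8 0" --pt "1 3.8 0 2 0" --pt "1 3.8 0 2 0" --pt "1 3.8 0 2 0" --pt "1 3.6 0 1.9 0" --pt "1 0 0 0 0" --pt "0.3 0 0 0 0" --pt "0.3 0 0 0 0" --pt "0.3 0 0 0 0" --pt "0.3 -3 0 0 0" --pt "0.3 -4.5 0 0 0" --pt "0.3 -4.5 0 0 0" --pt "0.3 -3 0 -1 0" --pt "0 0 0 0 0"

```text
time: 48.1
tool_pos: [0.5858, -0.4574, 0.1902]
ee_rot: [-3.049, 1.106, -3.059]
wrist_force: [-0.0, -0.2, -1.1]
width: 0.0708
```

```bash
python3 go.py ".55,-.2,.25" ".49,.1,.25" ".45,.372,.14"  ".401,.374,.025"; python3 -c "
from h import *
snap('top','t7'); cv2.imwrite('pics/t7c.png',cv2.resize(cv2.imread('pics/t7.png')[90:280,120:520],(800,380),interpolation=2))"
```

```text
t 48.1 q [-0.6   0.93  0.28 -0.38  2.27 -2.36] tcp [ 0.5858 -0.4574  0.1902] w 0.0708
a [-0.447 -0.037 -0.894] y [-0.     0.999 -0.041] lean 26.6 jaw az 90.0
.55,-.2,.25 cm [-4.7  25.47 -6.34] n5 5.44
.49,.1,.25 cm [ 1.57 29.98 -5.92] n5 6.24
.45,.372,.14 cm [10.61 27.63  0.83] n5 6.04
.401,.374,.025 cm [12.46  0.68  0.75] n5 2.55
```

View pics/t7c.png

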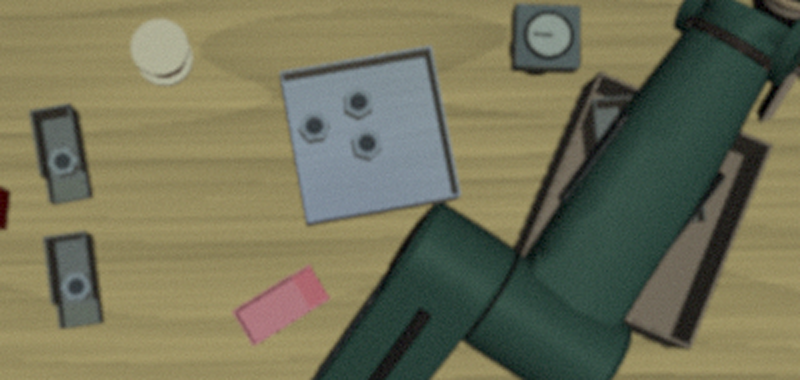

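Call:
carry_out --pt "0 -0.8 4.2 -1.1 0" --pt "0 -0.8 4.2 -1.1 0" --pt "0 -0.8 4.2 -1.1 0" --pt "0 -0.8 4.2 -1.1 0" --pt "0 -0.8 4.2 -1.1 0" --pt "0 -0.8 4.2 -1.1 0" --pt "0 0.2 4.3 -0.8 0" --pt "0 0.2 4.3 -0.8 0" --pt "0 0.2 4.3 -0.8 0" --pt "0 0.2 4.3 -0.8 0" --pt "0 0.2 4.3 -0.8 0" --pt "0 0.2 4.3 -0.8 0" --pt "0 0.2 4.3 -0.8 0" --pt "0 1.5 4.6 0.1 0" --pt "0 1.5 4.6 0.1 0" --pt "0 1.5 4.6 0.1 0" --pt "0 1.5 4.6 0.1 0" --pt "0 1.8 4.6 0.1 -3" --pt "0 1.8 4.6 0.1 -6.5" --pt "0 0 0 0 0"

```text
time: 50.15
tool_pos: [0.451, 0.374, 0.1494]
ee_rot: [3.064, 1.106, -3.056]
wrist_force: [0.4, -0.7, -0.8]
width: 0.0941
```

```bash
python3 go.py ".401,.373,.025"; python3 -c "
from h import *
snap('wrist','w8');snap('top','t8')
a=cv2.imread('pics/w8.png');b=cv2.imread('pics/t8.png')[90:280,340:560]
cv2.imwrite('pics/v8.png',np.hstack([cv2.resize(a,(440,330)),cv2.resize(b,(360,330),interpolation=2)]))"
```

```text
t 50.15 q [ 0.49  0.5   1.04  0.2   2.03 -1.2 ] tcp [0.451  0.374  0.1494] w 0.0941
a [-0.447 -0.038 -0.894] y [-0.154  0.987  0.035] lean 26.6 jaw az 98.9
.401,.373,.025 cm [13.35  0.24  1.14] n5 2.74
```

View pics/v8.png

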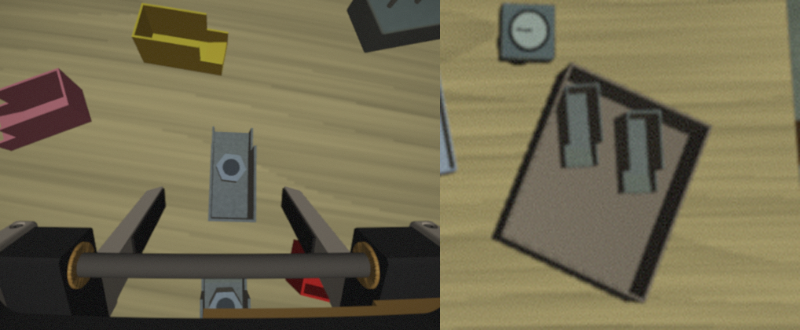

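Call:
carry_out --pt "0 0 0.8 0.3 0" --pt "0 4.4 0 0 0" --pt "0 4.4 0 0 0" --pt "0 4.6 0 0 0" --pt "0 0 0 0 0" --pt "1 0 0 0 0" --pt "1 0 0 0 0" --pt "1 0 0 0 0" --pt "1 0 0 0 0" --pt "1 0 0 0 0" --pt "1 0 0 0 0"

```text
time: 51.35
tool_pos: [0.3958, 0.3735, 0.0316]
ee_rot: [3.065, 1.11, -3.062]
wrist_force: [2.0, 1.7, 4.9]
width: 0.0562
```

```bash
python3 go.py ".398,.38,.25" ".553,-.03,.25" ".553,-.03,.203"
```

```text
t 51.35 q [ 0.53  0.47  1.32  0.2   1.77 -1.2 ] tcp [0.3958 0.3735 0.0316] w 0.0562
a [-0.444 -0.035 -0.896] y [-0.147  0.989  0.034] lean 26.4 jaw az 98.5
.398,.38,.25 cm [-19.68   1.35  -9.4 ] n5 4.46
.553,-.03,.25 cm [ -5.43 -42.81   7.68] n5 8.95
.553,-.03,.203 cm [ 4.21 -0.16  2.09] n5 0.96
```

Call:
carry_out --pt "1 -1 0 -0.5 0" --pt "1 -2.6 0.1 -1.3 0" --pt "1 -2.8 0.2 -1.3 0" --pt "1 -2.8 0.2 -1.3 0" --pt "1 -2.8 0.2 -1.3 0" --pt "1 -2.8 0.2 -1.3 0" --pt "1 -2.8 0.2 -1.3 0" --pt "1 -2 0.2 -1.1 0" --pt "1 0 0 0 0"

```text
time: 52.25
tool_pos: [0.3978, 0.3795, 0.2514]
ee_rot: [3.063, 1.112, -3.063]
wrist_force: [-0.4, -0.7, -2.4]
width: 0.0561
```

Call:
carry_out --pt "1 -0.1 -1 0.1 0" --pt "1 -0.2 -2 0.2 0" --pt "1 -0.3 -2.9 0.4 0" --pt "1 -0.3 -2.9 0.4 0" --pt "1 -0.3 -2.9 0.4 0" --pt "1 -0.3 -2.9 0.4 0" --pt "1 -0.3 -2.9 0.4 0" --pt "1 -0.3 -2.9 0.4 0" --pt "1 -0.3 -2.9 0.4 0" --pt "1 -0.3 -2.9 0.4 0" --pt "1 -0.3 -2.9 0.4 0" --pt "1 -0.3 -2.9 0.4 0" --pt "1 -0.3 -2.9 0.4 0" --pt "1 -0.3 -2.9 0.4 0" --pt "1 -0.3 -2.9 0.3 0" --pt "1 -0.3 -2.9 0.3 0" --pt "1 -0.2 -2 0.2 0" --pt "1 -0.1 -1 0.1 0" --pt "1 0 0 0 0"

```text
time: 54.15
tool_pos: [0.5394, -0.0723, 0.2468]
ee_rot: [3.067, 1.102, -3.062]
wrist_force: [0.4, -0.2, -1.9]
width: 0.0563
```

```bash
python3 go.py ".54,-.085,.203"
```

```text
t 54.15 q [-0.17  0.43  0.94 -0.14  2.22 -1.95] tcp [ 0.5394 -0.0723  0.2468] w 0.0563
a [-0.45  -0.036 -0.892] y [-0.145  0.989  0.034] lean 26.8 jaw az 98.3
.54,-.085,.203 cm [ 3.92 -1.41  1.84] n5 0.93
```

Call:
carry_out --pt "1 2 -0.7 0.9 0" --pt "1 1.9 -0.7 0.9 0" --pt "1 0 0 0 8" --pt "1 0 0 0 8.5" --pt "1 0 0 0 8.5" --pt "1 0 0 0 8.5" --pt "1 0 0 0 8.5" --pt "1 0 0 0 8.5" --pt "1 0 0 0 8.5" --pt "1 0 0 0 8.5" --pt "1 0 0 0 8.5" --pt "1 0 0 0 8.5" --pt "1 0 0 0 8.5" --pt "1 0 0 0 8.5" --pt "1 0 0 0 8.5" --pt "1 0 0 0 8.5" --pt "1 0 0 0 8.5" --pt "1 0 0 0 8.5" --pt "1 0 0 0 8.5" --pt "1 0 0 0 8.5"

```text
time: 56.15
tool_pos: [0.54, -0.0823, 0.2053]
ee_rot: [-0.548, 1.105, -3.058]
wrist_force: [-0.4, -0.1, -1.1]
width: 0.0561
```

Call:
carry_out --pt "1 0 0 0 8.5" --pt "1 0 0 0 8.5" --pt "1 0 0 0 8.5" --pt "1 0 0 0 3" --pt "1 0 0 0 0" --pt "1 0 0 0 0" --pt "1 0 0 0 0"

```text
time: 56.85
tool_pos: [0.5404, -0.0832, 0.2054]
ee_rot: [-0.056, 1.106, -3.058]
wrist_force: [0.3, 0.4, -0.8]
width: 0.0566
```

```bash
python3 go.py "robot.get_obs()['tool_pos']+[0,0,.05]"; python3 -c "
from h import *
snap('scene','s9');snap('top','t9')
a=cv2.imread('pics/t9.png')[90:240,200:400];b=cv2.imread('pics/s9.png')[90:300,170:450]
cv2.imwrite('pics/v9.png',np.hstack([cv2.resize(a,(400,300),interpolation=2),cv2.resize(b,(400,300),interpolation=2)]))"
```

```text
t 56.85 q [-0.18  0.44  1.01 -0.14  2.14  1.2 ] tcp [ 0.5404 -0.0832  0.2054] w 0.0566
a [-0.447 -0.037 -0.894] y [ 0.133 -0.991 -0.025] lean 26.6 jaw az -82.3
robot.get_obs()['tool_pos']+[0,0,.05] cm [-4.47 -0.13  2.24] n5 1.02
```

View pics/v9.png

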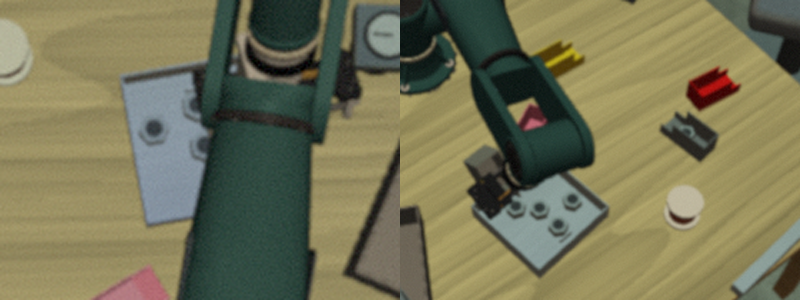

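Call:
carry_out --pt "1 -2.2 0 1.1 0" --pt "1 -2.2 0 1.1 0" --pt "1 0 0 0 -8" --pt "1 0 0 0 -8.5" --pt "1 0 0 0 -8.5" --pt "1 0 0 0 -8.5" --pt "1 0 0 0 -8.5" --pt "1 0 0 0 -8.5" --pt "1 0 0 0 -8.5" --pt "1 0 0 0 -8.5" --pt "1 0 0 0 -8.5" --pt "1 0 0 0 -8.5" --pt "1 0 0 0 -8.5" --pt "1 0 0 0 -8.5" --pt "1 0 0 0 -8.5" --pt "1 0 0 0 -8.5" --pt "1 0 0 0 -8.5" --pt "1 0 0 0 -8.5" --pt "1 0 0 0 -8.5" --pt "1 0 0 0 -8.5"

```text
time: 58.95
tool_pos: [0.5407, -0.0849, 0.2546]
ee_rot: [-2.723, 1.106, -3.059]
wrist_force: [0.1, -0.3, -1.1]
width: 0.0563
```

Call:
carry_out --pt "1 0 0 0 -8.5" --pt "1 0 0 0 -8.5" --pt "1 0 0 0 -3" --pt "1 0 0 0 0" --pt "1 0 0 0 0"

```text
time: 59.45
tool_pos: [0.5407, -0.0849, 0.2546]
ee_rot: [-3.065, 1.106, -3.059]
wrist_force: [-0.8, -0.1, -0.8]
width: 0.056
```

```bash
python3 go.py ".45,-.315,.22" ".45,-.315,.045"; python3 -c "
from h import *
for q in [(425.6,162),(461,176)]: print(ray('top0',*q,.06).round(3))"
```

```text
t 59.45 q [-0.18  0.43  0.92 -0.15  2.23 -1.83] tcp [ 0.5407 -0.0849  0.2546] w 0.056
a [-0.446 -0.037 -0.894] y [-0.014  0.999 -0.034] lean 26.6 jaw az 90.8
.45,-.315,.22 cm [  8.   -22.75  -6.51] n5 5.1
.45,-.315,.045 cm [15.65  0.6   7.82] n5 3.57
[ 0.58 -0.36  0.06]
[ 0.539 -0.454  0.06 ]
```

Call:
carry_out --pt "1 0.5 -3.8 -1.1 0" --pt "1 0.7 -3.8 -1.1 0" --pt "1 1.6 -3.8 -1.1 0" --pt "1 1.6 -3.8 -1.1 0" --pt "1 1.8 -3.8 -1.1 0" --pt "1 1.8 -3.8 -1 0" --pt "1 0 0 0 0" --pt "1 3.9 0.1 2 0" --pt "1 3.9 0.2 2 0" --pt "1 3.9 0.2 2 0" --pt "1 3.9 0.1 1.9 0" --pt "1 0 0 0 0"

```text
time: 60.65
tool_pos: [0.4489, -0.3134, 0.0407]
ee_rot: [-3.077, 1.099, -3.069]
wrist_force: [-0.4, 0.6, -1.3]
width: 0.0559
```

Call:
carry_out --pt "0.3 0 0 0 0" --pt "0.3 0 0 0 0" --pt "0.3 0 0 0 0" --pt "0.3 -3 0 0 0" --pt "0.3 -4.5 0 0 0" --pt "0.3 -4.5 0 0 0" --pt "0.3 -4 0 -1 -4" --pt "0 -3 0 -1 -5.5" --pt "0 0 0 0 0"

```text
time: 61.55
tool_pos: [0.5207, -0.3099, 0.231]
ee_rot: [3.069, 1.118, -3.042]
wrist_force: [-0.3, 0.2, 0.2]
width: 0.0786
```

```bash
python3 go.py ".55,-.05,.24" ".56,.2,.23" ".62,.385,.14"; python3 -c "
from h import *
snap('top','t10')
im=cv2.imread('pics/t10.png')
a=cv2.resize(im[130:210,125:185],(300,400),interpolation=2);b=cv2.resize(im[90:280,250:510],(500,365),interpolation=2)
b=cv2.copyMakeBorder(b,0,35,0,0,0)
cv2.imwrite('pics/v10.png',np.hstack([a,b]))"
```

```text
t 61.55 q [-0.49  0.52  0.84 -0.29  2.14 -2.35] tcp [ 0.5207 -0.3099  0.231 ] w 0.0786
a [-0.436 -0.044 -0.899] y [-0.164  0.986  0.032] lean 26.0 jaw az 99.4
.55,-.05,.24 cm [-3.21 25.17  6.39] n5 5.34
.56,.2,.23 cm [-0.62 24.45  5.35] n5 5.11
.62,.385,.14 cm [ 4.67 16.97 12.22] n5 4.37
```

View pics/v10.png

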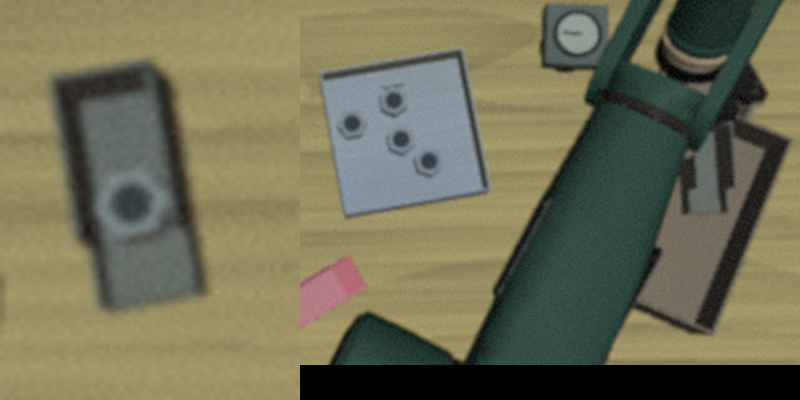

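```bash
python3 -c "
from h import *
P=[ray('t10',125+u/5,130+v/5,z) for u,v,z in [(52,77,.06),(155,62,.06),(103,308,.012),(205,292,.012)]]
print(np.round(P,3)); r=(P[0]+P[1])/2; f=(P[2]+P[3])/2; d=r-f; print(r,f,np.hypot(*d[:2]),np.degrees(np.arctan2(d[1],d[0])),(r+f)/2)"
```

```text
[[0.641 0.434 0.06 ]
 [0.649 0.378 0.06 ]
 [0.52  0.418 0.012]
 [0.528 0.361 0.012]]
[0.64503334 0.40642177 0.06      ] [0.52374679 0.38936752 0.012     ] 0.12247968562716895 8.00395676922304 [0.58439007 0.39789465 0.036     ]
```

```bash
python3 go.py ".54,-.05,.23" ".53,.2,.22" ".56,.393,.13" ".575,.397,.027"; python3 -c "
from h import *
for q in [(124,183),(124,203),(118,181)]: print(ray('top0',*q,.06).round(3))"
```

```text
t 61.6 q [-0.49  0.52  0.85 -0.29  2.14 -2.34] tcp [ 0.5198 -0.3096  0.2278] w 0.0821
a [-0.439 -0.041 -0.897] y [-0.162  0.986  0.034] lean 26.2 jaw az 99.4
.54,-.05,.23 cm [-2.15 25.28  5.86] n5 5.31
.53,.2,.22 cm [ 0.31 24.78  3.58] n5 5.11
.56,.393,.13 cm [ 5.96 18.24  9.71] n5 4.39
.575,.397,.027 cm [ 8.57 -0.2   5.92] n5 2.13
[0.538 0.464 0.06 ]
[0.483 0.464 0.06 ]
[0.544 0.48  0.06 ]
```

Call:
carry_out --pt "0.1 -0.5 4.2 1 0" --pt "0.1 -0.4 4.2 1 0" --pt "0.1 -0.4 4.2 1 0" --pt "0.1 -0.3 4.2 1 0" --pt "0.1 -0.3 4.2 1 0" --pt "0.1 -0.3 4.2 0.9 0" --pt "0.1 0 4.1 0.6 0" --pt "0.1 0 4.1 0.6 0" --pt "0.1 0 4.1 0.6 0" --pt "0.1 0.1 4.1 0.6 0" --pt "0.1 0.1 4.1 0.6 0" --pt "0.1 0.1 4.1 0.6 0" --pt "0.1 1.2 3.7 2 0" --pt "0.1 1.2 3.7 2 0" --pt "0.1 1.2 3.7 2 0" --pt "0.1 1.2 3.6 1.9 0" --pt "0.1 1.2 3.6 1.9 0" --pt "0.1 0 0 0 0"

```text
time: 63.4
tool_pos: [0.5558, 0.3957, 0.1202]
ee_rot: [3.058, 1.096, -3.049]
wrist_force: [-0.5, -0.8, -1.1]
width: 0.0846
```

```bash
python3 go.py ".575,.397,.027"; python3 -c "
from h import *
snap('wrist','w11')"
```

```text
t 63.4 q [ 0.45  0.78  0.68  0.19  2.13 -1.23] tcp [0.5558 0.3957 0.1202] w 0.0846
a [-0.455 -0.042 -0.889] y [-0.166  0.985  0.038] lean 27.2 jaw az 99.6
.575,.397,.027 cm [ 7.41 -0.55  5.94] n5 1.94
```

View pics/w11.png

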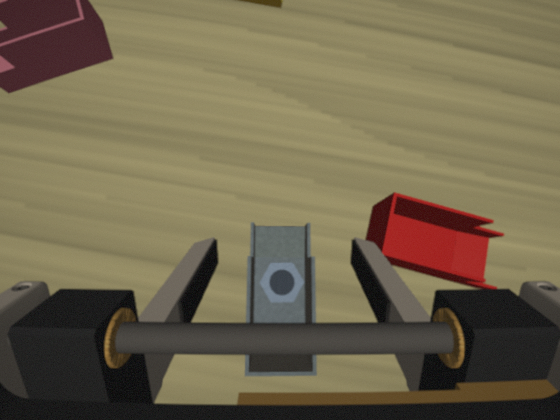

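Call:
carry_out --pt "0.1 0 -0.2 3 0" --pt "0.1 0 -0.2 2.9 0" --pt "0.1 3.7 0 0 0" --pt "0.1 3.7 0 0 0" --pt "0.1 0 0 0 0" --pt "1 0 0 0 0" --pt "1 0 0 0 0" --pt "1 0 0 0 0" --pt "1 0 0 0 0" --pt "1 0 0 0 0" --pt "1 0 0 0 0"

```text
time: 64.55
tool_pos: [0.5806, 0.3962, 0.0393]
ee_rot: [3.045, 1.113, -3.064]
wrist_force: [3.1, 2.3, 5.9]
width: 0.0562
```

```bash
python3 go.py ".545,.39,.24" ".53,-.06,.24" ".53,-.06,.2"; python3 -c "
from h import *
print(ray('w11',247,374,.06),ray('w11',316,374,.06))"
```

```text
t 64.55 q [ 0.44  0.85  0.71  0.17  2.01 -1.27] tcp [0.5806 0.3962 0.0393] w 0.0562
a [-0.441 -0.034 -0.897] y [-0.163  0.986  0.042] lean 26.2 jaw az 99.4
.545,.39,.24 cm [-16.42   0.82 -12.08] n5 4.16
.53,-.06,.24 cm [  2.2  -44.11  -8.74] n5 9.19
.53,-.06,.2 cm [ 3.59 -0.17  1.76] n5 0.82
[0.64997013 0.3843796  0.06      ] [0.64162044 0.43762267 0.06      ]
```

Call:
carry_out --pt "1 -1 0 -0.7 0" --pt "1 -2 0.1 -1.5 0" --pt "1 -2.3 0.1 -1.7 0" --pt "1 -2.3 0.1 -1.7 0" --pt "1 -2.3 0.1 -1.7 0" --pt "1 -2.3 0.1 -1.7 0" --pt "1 -2.3 0.2 -1.7 0" --pt "1 -1.9 0.1 -1.4 0" --pt "1 0 0 0 0"

```text
time: 65.45
tool_pos: [0.5444, 0.3898, 0.2418]
ee_rot: [3.045, 1.114, -3.064]
wrist_force: [0.4, 0.1, -2.2]
width: 0.0564
```

```bash
python3 go.py ".52,-.04,.24" ".52,-.04,.197"
```

```text
t 65.45 q [ 0.45  0.73  0.51  0.22  2.32 -1.18] tcp [0.5444 0.3898 0.2418] w 0.0564
a [-0.439 -0.034 -0.898] y [-0.164  0.986  0.042] lean 26.2 jaw az 99.4
.52,-.04,.24 cm [  2.71 -41.97  -9.19] n5 8.79
.52,-.04,.197 cm [ 3.86 -0.18  1.89] n5 0.88
```

Call:
carry_out --pt "1 0 -1 -0.2 0" --pt "1 0.1 -2 -0.4 0" --pt "1 0.2 -3 -0.7 0" --pt "1 0.2 -3 -0.7 0" --pt "1 0.2 -3 -0.7 0" --pt "1 0.2 -3 -0.7 0" --pt "1 0.2 -3 -0.7 0" --pt "1 0.2 -3 -0.7 0" --pt "1 0.2 -3 -0.7 0" --pt "1 0.2 -3 -0.6 0" --pt "1 0.2 -3 -0.6 0" --pt "1 0.2 -3 -0.6 0" --pt "1 0.2 -3 -0.6 0" --pt "1 0.2 -3 -0.6 0" --pt "1 0.1 -2 -0.4 0" --pt "1 0 -1 -0.2 0" --pt "1 1.9 0 1 0" --pt "1 1.9 0 1 0" --pt "1 0 0 0 0"

```text
time: 67.35
tool_pos: [0.5191, -0.0383, 0.1898]
ee_rot: [3.047, 1.097, -3.063]
wrist_force: [0.3, -0.1, -1.8]
width: 0.0561
```

```bash
python3 go.py ".52,-.04,.197"
```

```text
t 67.35 q [-0.12  0.39  1.11 -0.11  2.1  -1.9 ] tcp [ 0.5191 -0.0383  0.1898] w 0.0561
a [-0.454 -0.036 -0.89 ] y [-0.163  0.986  0.043] lean 27.1 jaw az 99.4
.52,-.04,.197 cm [-0.68 -0.15 -0.28] n5 0.15
```

Call:
carry_out --pt "1 -0.7 0 -0.3 0" --pt "1 0 0 0 8" --pt "1 0 0 0 8.5" --pt "1 0 0 0 8.5" --pt "1 0 0 0 8.5" --pt "1 0 0 0 8.5" --pt "1 0 0 0 8.5" --pt "1 0 0 0 8.5" --pt "1 0 0 0 8.5" --pt "1 0 0 0 8.5" --pt "1 0 0 0 8.5" --pt "1 0 0 0 8.5" --pt "1 0 0 0 8.5" --pt "1 0 0 0 8.5" --pt "1 0 0 0 8.5" --pt "1 0 0 0 8.5" --pt "1 0 0 0 8.5" --pt "1 0 0 0 8.5" --pt "1 0 0 0 8.5" --pt "1 0 0 0 8.5"

```text
time: 69.35
tool_pos: [0.5223, -0.0388, 0.2043]
ee_rot: [-0.414, 1.109, -3.056]
wrist_force: [-0.2, -0.8, -1.0]
width: 0.0559
```

Call:
carry_out --pt "1 0 0 0 8.5" --pt "1 0 0 0 8.5" --pt "1 0 0 0 3" --pt "1 0 0 0 0" --pt "1 0 0 0 0" --pt "1 0 0 0 0" --pt "1 -2.2 0 1.1 0" --pt "1 -2.2 0 1.1 0" --pt "1 0 0 0 0"

```text
time: 70.25
tool_pos: [0.5231, -0.0406, 0.2548]
ee_rot: [-0.069, 1.114, -3.055]
wrist_force: [0.2, -0.1, -0.6]
width: 0.056
```

Call:
carry_out --pt "1 0 0 0 -8.5" --pt "1 0 0 0 -8.5" --pt "1 0 0 0 -8.5" --pt "1 0 0 0 -8.5" --pt "1 0 0 0 -8.5" --pt "1 0 0 0 -8.5" --pt "1 0 0 0 -8.5" --pt "1 0 0 0 -8.5" --pt "1 0 0 0 -8.5" --pt "1 0 0 0 -8.5" --pt "1 0 0 0 -8.5" --pt "1 0 0 0 -8.5" --pt "1 0 0 0 -8.5" --pt "1 0 0 0 -8.5" --pt "1 0 0 0 -8.5" --pt "1 0 0 0 -8.5" --pt "1 0 0 0 -8.5" --pt "1 0 0 0 -8.5" --pt "1 0 0 0 -8.5" --pt "1 0 0 0 0"

```text
time: 72.25
tool_pos: [0.5217, -0.0403, 0.2498]
ee_rot: [-2.892, 1.105, -3.059]
wrist_force: [0.2, 0.8, -0.9]
width: 0.0563
```

```bash
python3 go.py ".395,-.405,.24" ".395,-.405,.053"
```

```text
t 72.25 q [-0.12  0.38  1.   -0.12  2.21 -1.57] tcp [ 0.5217 -0.0403  0.2498] w 0.0563
a [-0.448 -0.037 -0.893] y [ 0.14   0.984 -0.111] lean 26.7 jaw az 81.9
.395,-.405,.24 cm [  7.9  -37.55  -4.39] n5 7.88
.395,-.405,.053 cm [16.71  2.07  8.14] n5 3.82
```

Call:
carry_out --pt "1 0 0 0 -8" --pt "1 0.3 -3.8 0 0" --pt "1 0.3 -4.2 0 0" --pt "1 0.4 -4.2 0 0" --pt "1 0.4 -4.2 -0.8 0" --pt "1 0.9 -4.2 -1 0" --pt "1 0.9 -4.2 -1 0" --pt "1 0.9 -4.2 -1 0" --pt "1 0.9 -4.2 -1 0" --pt "1 0.9 -3 -1 0" --pt "1 0 0 0 0"

```text
time: 73.35
tool_pos: [0.4353, -0.4055, 0.2402]
ee_rot: [-3.028, 1.104, -3.065]
wrist_force: [-0.3, 0.6, -1.5]
width: 0.0562
```

```bash
python3 go.py ".399,-.408,.2" ".399,-.408,.052"
```

```text
t 73.35 q [-0.67  0.46  0.92 -0.36  2.09 -2.33] tcp [ 0.4353 -0.4055  0.2402] w 0.0562
a [-0.449 -0.034 -0.893] y [ 0.024  0.998 -0.051] lean 26.7 jaw az 88.6
.399,-.408,.2 cm [ 5.23 -0.14 -1.44] n5 1.11
.399,-.408,.052 cm [13.22  0.75  6.62] n5 3.02
```

Call:
carry_out --pt "1 2.6 0 -0.7 0" --pt "1 2.6 0 -0.7 0" --pt "1 3.3 0.1 1.65 0" --pt "1 3.3 0.2 1.65 0" --pt "1 3.3 0.2 1.65 0" --pt "1 3.3 0.2 1.65 0" --pt "1 0 0 0 0" --pt "0.3 0 0 0 0" --pt "0.3 0 0 0 0" --pt "0.3 0 0 0 0" --pt "0.3 -3 0 0 0" --pt "0.3 -4.5 0 0 0" --pt "0.3 -4.5 0 0 0" --pt "0.3 -4.5 0 -1 0" --pt "0.3 -3 0 -3 0" --pt "0.3 0 0 -4 0" --pt "0.3 0 0 0 0"

```text
time: 75.05
tool_pos: [0.4166, -0.3943, 0.2715]
ee_rot: [-3.01, 1.114, -3.043]
wrist_force: [0.1, 0.3, 0.2]
width: 0.0657
```

```bash
python3 go.py ".33,0,.35"
```

```text
t 75.05 q [-0.67  0.4   0.94 -0.37  2.12 -2.35] tcp [ 0.4166 -0.3943  0.2715] w 0.0657
a [-0.439 -0.043 -0.897] y [ 0.019  0.998 -0.058] lean 26.2 jaw az 88.9
.33,0,.35 cm [ -4.96  38.74 -12.9 ] n5 8.39
```

Call:
carry_out --pt "0.3 -0.7 4.5 -0.4 0" --pt "0.3 -0.7 4.5 -0.4 0" --pt "0.3 -0.7 4.5 -0.4 0" --pt "0.3 -0.7 4.5 -0.4 0" --pt "0.3 -0.7 4.5 -0.4 0" --pt "0.3 -0.7 4.5 -0.4 0" --pt "0.3 -0.7 4.5 -0.4 0" --pt "0.3 -0.7 4.5 -0.4 0" --pt "0.3 -0.7 4.5 -0.4 0" --pt "0.3 -0.7 4.5 -0.4 0" --pt "0.3 -0.7 4.5 -0.4 0" --pt "0.3 -0.7 4.5 -0.4 0" --pt "0.3 -0.7 4.5 -0.4 0" --pt "0.3 -0.7 4.5 -0.4 0" --pt "0.3 0 0 0 0" --pt "0.3 0 0 0 0"

```text
time: 76.65
tool_pos: [0.4216, 0.2419, 0.3453]
ee_rot: [-3.03, 1.107, -3.056]
wrist_force: [-0.2, -0.5, 0.4]
width: 0.0661
```

```bash
python3 go.py; python3 -c "
from h import *
snap('top','t12');snap('scene','s12')
a=cv2.imread('pics/t12.png')[90:280,240:520];b=cv2.imread('pics/s12.png')[160:360,80:330]
cv2.imwrite('pics/v12.png',np.hstack([cv2.resize(a,(420,285),interpolation=2),cv2.resize(b,(356,285),interpolation=2)]))"
```

```text
t 76.65 q [ 0.33  0.28  0.94  0.15  2.36 -1.13] tcp [0.4216 0.2419 0.3453] w 0.0661
a [-0.446 -0.038 -0.894] y [ 0.014  0.999 -0.05 ] lean 26.6 jaw az 89.2
```

View pics/v12.png

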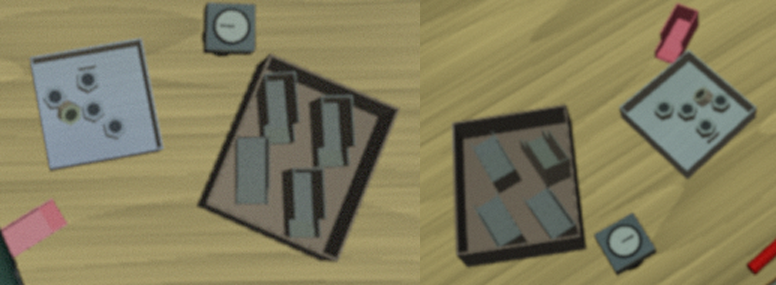

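```bash
python3 - <<'E'
from h import *
def ln(f,q): a=ray(f,*q,.3);b=ray(f,*q,0);return a,(b-a)/np.linalg.norm(b-a)
def tri(p,q,ft,fs):
    a,u=ln(ft,p);b,v=ln(fs,q); s=np.linalg.lstsq(np.c_[u,-v],b-a,rcond=None)[0]; A=a+u*s[0];B=b+v*s[1]; return (A+B)/2,np.linalg.norm(A-B)
# pan region corners by colour-free hull of light-blue tray mask
def corners(f,roi):
    im=cv2.imread('pics/'+f+'.png').astype(int); m=np.zeros(im.shape[:2],np.uint8)
    x0,y0,x1,y1=roi; s=im[y0:y1,x0:x1]; m[y0:y1,x0:x1]=((s[:,:,0]>s[:,:,2]-8))*255
    m=cv2.morphologyEx(m,cv2.MORPH_CLOSE,np.ones((9,9)));m=cv2.morphologyEx(m,cv2.MORPH_OPEN,np.ones((5,5)))
    c=max(cv2.findContours(m,0,2)[0],key=cv2.contourArea); return cv2.boxPoints(cv2.minAreaRect(c)).round(1), cv2.contourArea(c)
for tag in ('0','12'):
    print(tag,corners('top'+tag if tag=='0' else 't12',(245,100,365,215))[0].tolist())
T0=[(261,127),(335,114),(350,189),(275,202)];T1=[(260.7,130),(334.7,117.3),(346.7,190),(273.3,203.3)]
S0=[(315,235),(268,279),(221,234),(268,194)];S1=[(316,237.2),(268,283.6),(220.5,239.4),(268.2,197.2)]
for i in range(4): print(tri(T0[i],S0[i],'top0','scene0'),tri(T1[i],S1[i],'t12','s12'))
E
```

```text
0 [[259.1000061035156, 125.0], [336.3999938964844, 110.9000015258789], [350.3999938964844, 187.6999969482422], [273.0, 201.6999969482422]]
12 [[259.20001220703125, 128.10000610351562], [334.70001220703125, 114.30000305175781], [348.29998779296875, 189.3000030517578], [272.79998779296875, 203.0]]
(array([0.66918083, 0.08968745, 0.12784558]), np.float64(8.020332976569964e-05)) (array([0.66768929, 0.0927941 , 0.10810933]), np.float64(0.0050560957560110645))
(array([ 0.70152065, -0.10344467,  0.12860082]), np.float64(0.005067003653178811)) (array([ 0.70159124, -0.10581207,  0.09993668]), np.float64(0.007565252419095357))
(array([ 0.50310865, -0.13361701,  0.12812442]), np.float64(0.009633129671621572)) (array([ 0.50288652, -0.13423269,  0.09554579]), np.float64(0.0015902686043591792))
(array([0.47177594, 0.05936445, 0.12833087]), np.float64(0.00484649557105164)) (array([0.47018963, 0.06222171, 0.10605451]), np.float64(0.002259877905591015))
```

```bash
python3 - <<'E'
from h import *
snap('wrist','w13')
a=cv2.imread('pics/t12.png')[105:215,250:360];b=cv2.imread('pics/s12.png')[185:295,215:325]
cv2.imwrite('pics/v13.png',np.hstack([cv2.resize(x,(400,400),interpolation=2) for x in(a,b)]))
def side(f):
    im=cv2.imread('pics/'+f+'.png').astype(int)[100:215,245:365]; m=((im[:,:,0]>im[:,:,2]-8)*255).astype(np.uint8)
    m=cv2.morphologyEx(m,cv2.MORPH_CLOSE,np.ones((9,9)));m=cv2.morphologyEx(m,cv2.MORPH_OPEN,np.ones((5,5)))
    c=max(cv2.findContours(m,0,2)[0],key=cv2.contourArea); return cv2.minAreaRect(c)[1]
for f in('top0','t4','t7','t8','t10','t12'): print(f,side(f))
E
```

```text
top0 (77.99404907226562, 78.62014770507812)
t4 (106.2579574584961, 90.337158203125)
t7 (105.63186645507812, 89.17440795898438)
t8 (77.45033264160156, 78.43511199951172)
t10 (76.56298065185547, 76.92074584960938)
t12 (76.2052001953125, 76.74186706542969)
```

```bash
python3 -c "
from h import *
s=snap('top','t14')['image'].astype(int); a=cv2.imread('pics/t12.png')[:,:,::-1].astype(int)
print(abs(s-a)[110:210,255:355].mean(), abs(s-a)[110:210,255:355].max())
print(robot.close_job())"
```

```text
2.5726666666666667 13
the job is handed in; nothing more can be done
None
```

I poured all five nuts (two from one bin, one from each of the other three) into the pan. All four empty bins are in the crate, and I handed the job in at about 77 s.

The moves only allowed turning about the tool's own axis. I gave the tool a lean of about 27° by pushing the arm against its reach limits. Each bin was then gripped level and turned half a turn about the leaning axis, which tipped its front down about 53°.

Last checks:
- **Nuts:** the final top and scene pictures show five nuts inside the pan and none elsewhere on the bench. One looks tilted, possibly leaning on another. Two top views of the pan, taken before and just before hand-in, showed only camera noise between them.
- **Pan travel:** the pan's apparent size in the top view fits about 29 mm sunk, that is, on the stop. A rougher estimate from two cameras, using corners picked by eye, gave about 26 ± 5 mm. That agrees within its error but does not prove the 27 mm by itself.
- **Stop:** I did not measure how far the stop gave. Five nuts is below the load at which it yields.
- **Bins:** all four lie inside the crate. One looked different from the others and may be on its side.
- **Other things on the bench:** the gauge and pink bin stood in place in the final pictures. The reel, red bin and yellow bin were last seen unmoved during the work. I did not see the arm touch any of them.
- **Not checked:** the last close-up of the pan was refused because I had reached the picture limit.

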